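# Unstack the cassette carriers and change the one in the reader

## Robot

A 7-joint arm with a two-finger parallel gripper is mounted at the origin on a cart in front of the work surface, level with it; the furniture and walls round the work are solid. World frame = base frame: x ahead of the robot, y to its left, z up, the work surface at z = 0. Lengths are in m, angles in rad, forces in N, time in s.
With the tool pointing down it reaches from about 0.4 to 0.85 m from the base axis. Payload 4.5 kg.
Tool frame: the origin (TCP) lies at the very end of the fingers, on their centre line; the grasp point (between the pads) lies 19 mm behind it; z points along the fingers, y is the direction in which the jaws open and shut (so a half turn about z gives the same grasp; the last joint's range is limited). The gripper opens to 88 mm and grips with 3 to 60 N. Pads are 18 mm wide; open, the fingers measure 123 mm over their backs; the gripper's body (75 mm by 187 mm) begins 45 mm behind the grasp point.
Start: joints at [-1.069, 0.689, -0.195, 1.565, 0.157, 0.902, -0.215], TCP at [0.282, 0.558, 0.239] pointing down, gripper open.
Joint ranges: [-3.01, 3.01], [-0.46, 2.08], [-1.47, 1.51], [0.13, 2.56], [-1, 4.14], [0.04, 2.09], [-2.66, 2.66]. Speed limits (rad/s): [2.57, 2.57, 3.14, 3.14, 3.14, 3.14, 3.14].

## Interface

Orientations are given as a unit quaternion [x, y, z, w].
In Python, from bench import ctrl gives the robot as it stands.
- The arm moves only by the tool servo_tool, never from a script. Its argument "commands" is a list of rows, each an object with "delta_rot": the turn, a rotation vector about the world's x, y, z in rad, a list of three; "xyz": the shift along the world's x, y, z in m, a list of three; "jaw": the opening, from 0 (shut) to 1 (fully open). In form: [{"delta_rot": [rx, ry, rz], "xyz": [x, y, z], "jaw": jaw}, ...]. A call has 1 to 20 rows; each row shifts and turns the pose as measured when the row begins; what a row does not reach is not made up. A row lasts 1/12 s, in which the tool goes at most 41.7 mm and 7.16 degrees, less where a joint would pass 70% of its speed; a pose out of reach is approached as far as the arm can. A call is refused whole if a number of a shift passes 0.0417 or a number of a turn 0.125, either way. A call with a gripper value outside its range is refused whole. The fingers move at their own pace and stop on an object; "newtons" is the grip in N (left out, the last holds). Time passes only in rows, so rows that do not move let the fingers close. It gives the time, the measured TCP pose, the force and the opening at its end, in the units of the state.
- ctrl.observe(): the state, without advancing time (a new reading comes with each control period).
- ctrl.capture(name): name is "scene" or "top" or "wrist"; returns a dict with "image" (400x640x3 uint8, blue, green, red), "camera_matrix" (3x3 intrinsics, pixels), "T" (4x4, takes a point from camera to world coordinates). Camera axes: x right, y down, z forward; pixel columns grow to the right and rows downward; lengths in m; the calibration is good to about 2 mm. The wrist camera is an equidistant fisheye: a pixel r from the principal point sees the ray r / f radians off the axis. A picture is of the moment at which its call begins. There is no depth.
- ctrl.job_done(): hands the job in, once; it reports no verdict.
The state is a dict: "t": time; "qpos": joint angles; "joint_velocities": joint speeds; "tau": joint torques, N m; "tcp_pos": TCP position; "tool_rot": TCP orientation; "contact_force": force on the tool from outside, world axes, zero at the start; "ft_torque": the same for the moment, N m; "grip_width": finger opening in m.
Only numpy, scipy, OpenCV 4.12 (cv2) and the standard library are available. Lean on these libraries where they do the work, as an engineer would, in place of code of your own. Each camera call takes 0.05 s, during which the arm holds its last target.

## Task

The carrier with the red handle has been read: pull it out of the reader and lay it on the red pad. Then take the stack of carriers apart from the top: slide the green-handled one under the reader's head, fully home and straight, and lay the blue and the yellow one on the pad of their own colour. Each carrier should lie flat and squarely on its pad's dark rectangle, and the dropper bottle and the label roll must be left alone.

Things in the scene. Friction and masses are not known exactly. Their poses are not given: they have to be found in the camera images.
- red_carrier: red-handled carrier: white plate 70 (x) x 78 (y) x 10 mm with 1 cassette sunk in; front 36 mm strip (-x end) red, on it a red handle fin, 20 (x) x 12 (y) mm, 25 high (top 35 above the underside), centred at x = -22, y = 0. Under 0.25 kg. Origin: centre of underside, z up. Starts home in the reader, handle out in front
- green_carrier: green-handled carrier: white plate 70 (x) x 78 (y) x 10 mm with 1 cassette sunk in; front 36 mm strip (-x end) green, on it a green handle fin, 20 (x) x 12 (y) mm, 25 high (top 35 above the underside), centred at x = -22, y = 0. Under 0.25 kg. Origin: centre of underside, z up. Starts on top of the stack, on the blue one
- blue_carrier: blue-handled carrier: white plate 102 (x) x 78 (y) x 10 mm with 2 cassettes sunk in; front 36 mm strip (-x end) blue, on it a blue handle fin, 20 (x) x 12 (y) mm, 25 high (top 35 above the underside), centred at x = -38, y = 0. Under 0.25 kg. Origin: centre of underside, z up. Starts mid-stack, on the yellow one, its handle strip left bare
- yellow_carrier: yellow-handled carrier: white plate 134 (x) x 78 (y) x 10 mm with 3 cassettes sunk in; front 36 mm strip (-x end) yellow, on it a yellow handle fin, 20 (x) x 12 (y) mm, 25 high (top 35 above the underside), centred at x = -54, y = 0. Under 0.25 kg. Origin: centre of underside, z up. Starts as bottom of the stack, on the table; the stack's handles are 32 mm apart in a row
- reader: low white reader, green stripes, fixed, open to its -x. 4 mm base plate, x -47 to +75 mm; head over it from x = +3 back, underside z 22, top 48; side cheeks at y = +-47; rear stop at x = +37. Origin: on the table; a carrier that is home has its origin 4 mm above it, x axes parallel, 2 mm off the stop, fin in front of the head. Draw a carrier 35 mm or more to -x before lifting it
- red_pad: red pad, fixed, flat, 90 x 98 x 4 mm: red border round a dark rectangle of the red carrier's size, 70 (its x, away from the robot) x 78 mm (y). Origin: centre of its underside, on the table; top face 4 mm higher. A carrier in place has its origin 4 mm above this one, x axes parallel
- blue_pad: blue pad, fixed, flat, 122 x 98 x 4 mm: blue border round a dark rectangle of the blue carrier's size, 102 (its x, away from the robot) x 78 mm (y). Origin: centre of its underside, on the table; top face 4 mm higher. A carrier in place has its origin 4 mm above this one, x axes parallel
- yellow_pad: yellow pad, fixed, flat, 154 x 98 x 4 mm: yellow border round a dark rectangle of the yellow carrier's size, 134 (its x, away from the robot) x 78 mm (y). Origin: centre of its underside, on the table; top face 4 mm higher. A carrier in place has its origin 4 mm above this one, x axes parallel
- bottle: white dropper bottle with a blue cap, 27 mm across, 82 mm tall, standing behind the work, to be left alone. Origin: centre of its underside
- label_roll: white label roll lying flat, 61 mm across, 25 mm high, behind the work, to be left alone. Origin: centre of its underside
Not all that is in view belongs to the job. What is shaped like the blue_pad but orange or pink is not meant.

How it is judged:
By the outcome, as a careful person would: the job done as asked, in the order asked, and still so for the second after the job is handed in, with the robot touching nothing.
It also fails if it takes over 128 s, if anything falls off the work surface, if the arm or the gripper's body presses on something with over 40 N, if the wrist force passes 120 N, or if a joint passes its speed limit or range.

## Working session

There is one attempt and no reset: what is moved stays moved. The work goes in short steps, Python scripts to look and compute and a tool call to move; the robot and the scene stay as the last step left them, time stands still between calls to the robot, and variables do not carry over. Pictures are saved under pics/ and viewed, and the job is handed in when it is done.

Besides the shell and the picture viewer there is one more tool, called after "Call:" by a JSON object that holds its "method" and its "body", one argument or row to a line. servo_tool: Moves the arm, as the interface text tells. Its arguments: {"type":"object","properties":{"commands":{"type":"array"},"newtons":{"type":"number"}},"required":["commands"]}

```bash
ls; mkdir -p pics; python3 - <<'E'
from bench import ctrl
import cv2
print(ctrl.observe())
for n in("scene","top","wrist"):
    c=ctrl.capture(n); cv2.imwrite(f"pics/{n}0.png",c["image"]); print(n,c["camera_matrix"].tolist(),c["T"].round(4).tolist())
E
```

```text
pics
{'t': 0.0, 'qpos': array([-1.06920674,  0.69000303, -0.19451214,  1.5663443 ,  0.15724206,
        0.90249616, -0.2150943 ]), 'joint_velocities': array([ 0.00277061,  0.00013849, -0.00043646,  0.00098081,  0.00020656,
        0.00020347,  0.00112995]), 'tau': array([ 8.39677559e-04, -5.27554071e+01, -1.26672439e+00, -1.53435820e+01,
       -5.26903197e-02,  6.62354840e-03,  1.72882551e-04]), 'tcp_pos': array([0.2815657 , 0.55726756, 0.23789802]), 'tool_rot': array([ 2.31742243e-01,  9.72776779e-01, -9.16998379e-04, -1.72444506e-04]), 'contact_force': array([ 0.21708413, -0.16054497,  0.08050809]), 'ft_torque': array([ 0.00088941, -0.01382772,  0.00877679]), 'grip_width': 0.08799214112870944}
scene [[471.5237866934295, 0.0, 321.759567997251], [0.0, 471.5237866934295, 213.14419387754614], [0.0, 0.0, 1.0]] [[0.8473, -0.2169, 0.4848, 0.1244], [-0.5311, -0.3586, 0.7677, -0.7112], [0.0073, -0.9079, -0.419, 0.463], [0.0, 0.0, 0.0, 1.0]]
top [[367.1607548113394, 0.0, 316.0623455367631], [0.0, 367.1607548113394, 197.31676130583156], [0.0, 0.0, 1.0]] [[-0.0116, -0.9962, 0.0858, 0.5104], [-0.9999, 0.011, -0.0069, 0.0373], [0.0059, -0.0859, -0.9963, 0.8943], [0.0, 0.0, 0.0, 1.0]]
wrist [[309.70691628693146, 0.0, 322.30621702752927], [0.0, 309.70691628693146, 202.1098961041279], [0.0, 0.0, 1.0]] [[0.4509, 0.8609, 0.2359, 0.2208], [0.8926, -0.4341, -0.122, 0.587], [-0.0026, 0.2656, -0.9641, 0.3848], [0.0, 0.0, 0.0, 1.0]]
```

View pics/scene0.png

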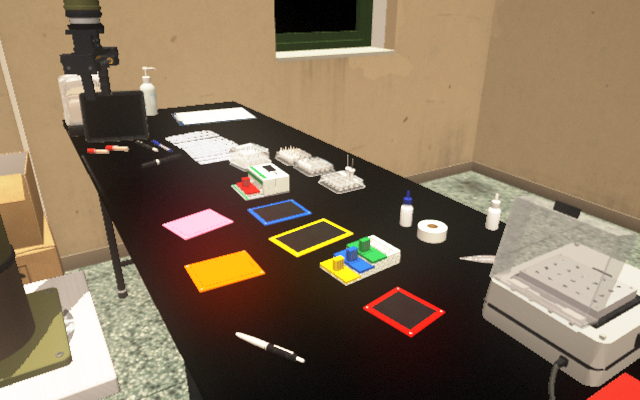

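View pics/top0.png

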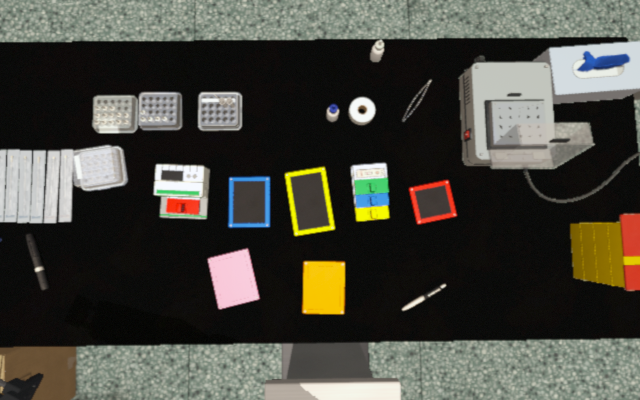

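View pics/wrist0.png

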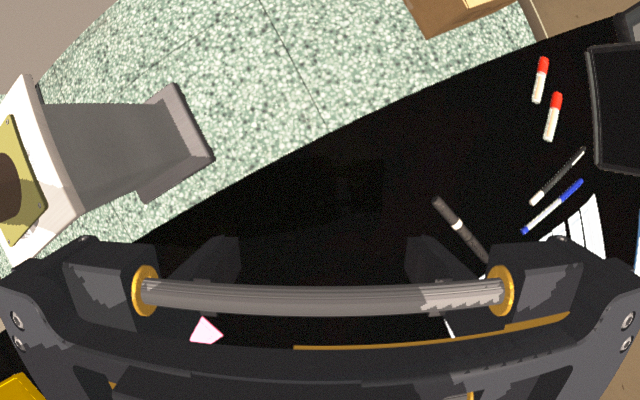

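```bash
python3 - <<'E'
import cv2
a=cv2.imread("pics/top0.png")
def c(n,x0,x1,y0,y1,s):
    cv2.imwrite(n,cv2.resize(a[y0:y1,x0:x1],None,fx=s,fy=s,interpolation=cv2.INTER_CUBIC))
c("pics/c1.png",145,279,155,235,5.9 and 6-.1)
c("pics/c2.png",275,345,155,245,6)
c("pics/c3.png",340,465,155,235,6)
s=cv2.imread("pics/scene0.png")
cv2.imwrite("pics/c4.png",cv2.resize(s[150:340,225:450],None,fx=3.5,fy=3,interpolation=cv2.INTER_CUBIC))
E
```

```text
(no output)
```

View pics/c1.png

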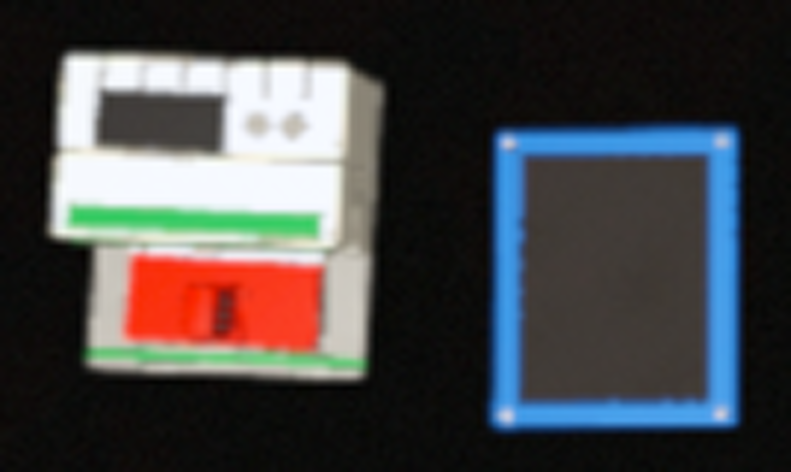

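View pics/c2.png

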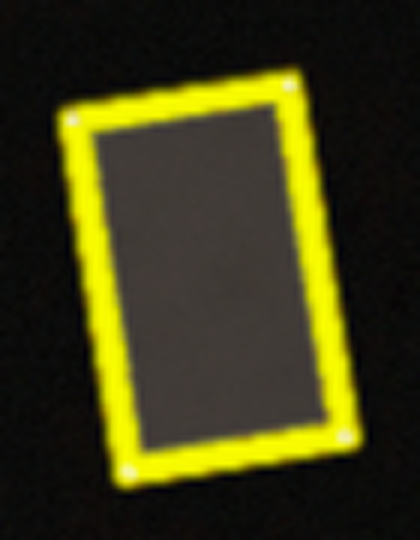

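View pics/c3.png

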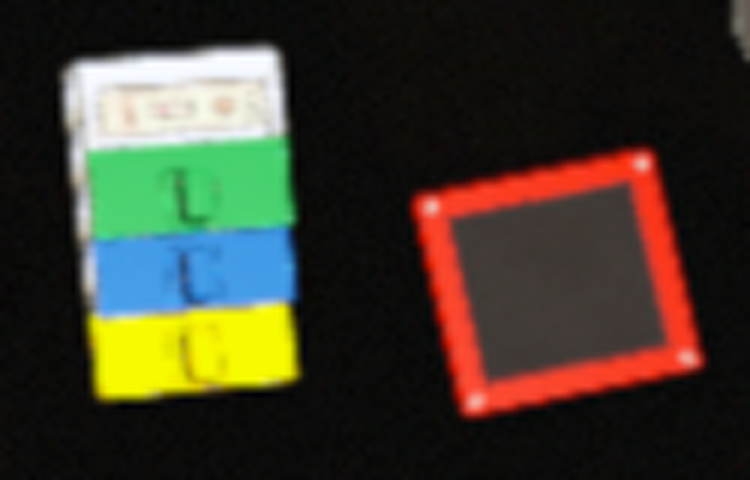

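View pics/c4.png

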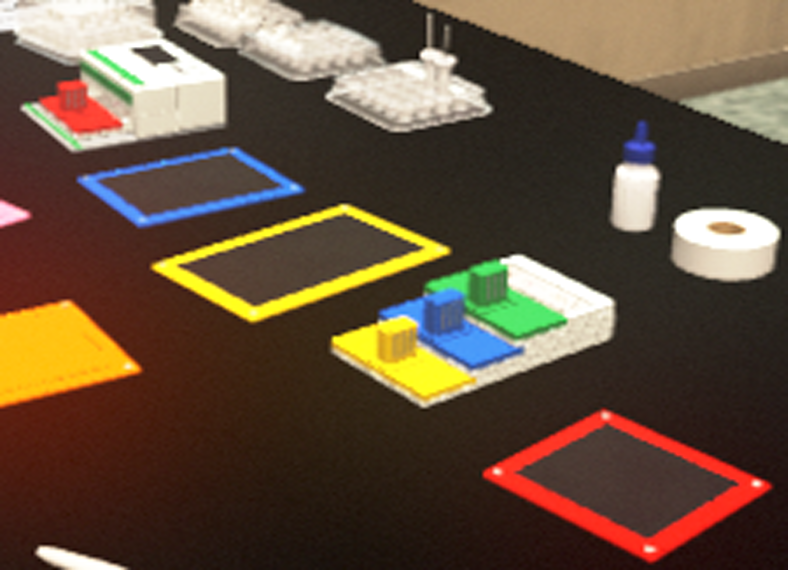

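```bash
cat > h.py <<'E'
import cv2,numpy as np
from scipy.optimize import least_squares
from scipy.spatial.transform import Rotation as R
def proj(K,T,P,fish=False):
    p=(np.asarray(P,float)-T[:3,3])@T[:3,:3]
    if fish:
        r=np.hypot(p[:,0],p[:,1]);th=np.arctan2(r,p[:,2]);k=th/np.maximum(r,1e-9)
        return np.c_[p[:,0]*k*K[0,0]+K[0,2],p[:,1]*k*K[1,1]+K[1,2]]
    return np.c_[p[:,0]/p[:,2]*K[0,0]+K[0,2],p[:,1]/p[:,2]*K[1,1]+K[1,2]]
def unproj(K,T,uv,z,fish=False):
    uv=np.asarray(uv,float);a=(uv-[K[0,2],K[1,2]])/K[0,0]
    if fish:
        r=np.hypot(a[:,0],a[:,1]);d=np.c_[a*(np.sin(r)/np.maximum(r,1e-9))[:,None],np.cos(r)]
    else: d=np.c_[a,np.ones(len(a))]
    d=d@T[:3,:3].T;s=(z-T[2,3])/d[:,2]
    return T[:3,3]+d*s[:,None]
HUE={"red":(0,10),"green":(50,80),"blue":(98,118),"yellow":(25,35)}
def mask(img,roi,col,s=8):
    x0,x1,y0,y1=roi
    c=cv2.resize(img[y0:y1,x0:x1],None,fx=s,fy=s,interpolation=cv2.INTER_CUBIC)
    h=cv2.cvtColor(c,cv2.COLOR_BGR2HSV).astype(int)
    lo,hi=HUE[col];H=h[...,0]
    if col=="red": H=np.where(H>170,0,H)
    return ((H>=lo)&(H<=hi)&(h[...,1]>110)&(h[...,2]>110)).astype(np.uint8)
def rect(img,roi,col,s=8):
    m=mask(img,roi,col,s)
    cs,_=cv2.findContours(m,cv2.RETR_EXTERNAL,cv2.CHAIN_APPROX_NONE)
    c=max(cs,key=cv2.contourArea)
    q=cv2.boxPoints(cv2.minAreaRect(c))
    return (q+.5)/s-.5+[roi[0],roi[2]]
def world_rect(cap,roi,col,z):
    q=rect(cap["image"],roi,col)
    w=unproj(cap["camera_matrix"],cap["T"],q,z)[:,:2]
    c=w.mean(0);e=[w[1]-w[0],w[2]-w[1],w[2]-w[3],w[3]-w[0]]
    return c,(np.linalg.norm(e,axis=1)*1000).round(1),w
E
cat > m0.py <<'E'
from h import *
K=np.array([[367.16075,0,316.0623],[0,367.16075,197.31676],[0,0,1]])
T=np.array([[-0.0116,-0.9962,0.0858,0.5104],[-0.9999,0.011,-0.0069,0.0373],[0.0059,-0.0859,-0.9963,0.8943],[0,0,0,1]])
cap=dict(image=cv2.imread("pics/top0.png"),camera_matrix=K,T=T)
for n,roi,col,z in [("redpad",(400,465,170,235),"red",.004),("bluepad",(222,277,165,235),"blue",.004),("yelpad",(278,342,160,240),"yellow",.004),
 ("red",(160,205,190,216),"red",.014),("green",(345,395,170,200),"green",.030),("blue",(345,395,188,212),"blue",.020),("yellow",(345,395,202,226),"yellow",.010)]:
    c,e,w=world_rect(cap,roi,col,z)
    v=w-c; # yaw: use edge closest to x
    ed=[w[(i+1)%4]-w[i] for i in range(4)]
    ed=[a for a in ed if a[0]>abs(a[1])]
    a=ed[0]; print(n,c.round(4),e,"yaw",np.degrees(np.arctan2(a[1],a[0])).round(2))
E
python3 m0.py
```

```text
redpad [ 0.5737 -0.2522] [103.3  95.3 102.4  95. ] yaw 11.05
bluepad [0.5786 0.1949] [103.1 125.5 101.9 125.4] yaw 0.52
yelpad [0.579  0.0478] [103.5 158.3 102.  157.9] yaw 8.86
red [0.5691 0.3518] [35.4 80.  35.4 79.7] yaw -2.2
green [ 0.6101 -0.1003] [79.6 35.5 79.3 35.4] yaw 3.62
blue [ 0.5786 -0.1028] [80.  29.8 79.7 29.7] yaw 2.65
yellow [ 0.5465 -0.1026] [83.8 35.3 83.5 35.3] yaw 1.37
```

Top view: the red carrier strip is at (183,207), the reader at (181,190). The stack strips are green (370,186), blue (371,200) and yellow (372,212). Pads are red (433,202), blue (249,202) and yellow (310,201). The look-alikes to avoid are the orange sheet (324,287), the pink sheet (233,278) and the red box (630,265). The close crops confirm the choice, since only the real ones have fins or dark rectangles.

Call:
{"method": "servo_tool", "body": {
  "commands": [
    {"delta_rot": [0,0,0.043],"xyz": [0.0285,-0.0205,-0.009],"jaw": 0.5},
    {"delta_rot": [0,0,0.043],"xyz": [0.0285,-0.0205,-0.009],"jaw": 0.5},
    {"delta_rot": [0,0,0.043],"xyz": [0.0285,-0.0205,-0.009],"jaw": 0.5},
    {"delta_rot": [0,0,0.043],"xyz": [0.0285,-0.0205,-0.009],"jaw": 0.5},
    {"delta_rot": [0,0,0.043],"xyz": [0.0285,-0.0205,-0.009],"jaw": 0.5},
    {"delta_rot": [0,0,0.043],"xyz": [0.0285,-0.0205,-0.009],"jaw": 0.5},
    {"delta_rot": [0,0,0.043],"xyz": [0.0285,-0.0205,-0.009],"jaw": 0.5},
    {"delta_rot": [0,0,0.043],"xyz": [0.0285,-0.0205,-0.009],"jaw": 0.5},
    {"delta_rot": [0,0,0.043],"xyz": [0.0285,-0.0205,-0.009],"jaw": 0.5},
    {"delta_rot": [0,0,0.043],"xyz": [0.0285,-0.0205,-0.009],"jaw": 0.5},
    {"delta_rot": [0,0,0],"xyz": [0,0,0],"jaw": 0.5}
  ],
  "newtons": 15
}}

```text
t: 1.07
tcp_pos: [0.5712, 0.3419, 0.1414]
tool_rot: [0.002, 1.0, -0.002, -0.005]
contact_force: [0.1, -1.6, 0.0]
grip_width: 0.044
```

```bash
cat >> h.py <<'E'
def state(ctrl):
    s=ctrl.observe();r=R.from_quat(s["tool_rot"]).as_matrix()
    print("t",round(s["t"],2),"tcp",s["tcp_pos"].round(4),"jawdir",np.degrees(np.arctan2(r[1,1],r[0,1])).round(2),"tilt(tool z)",r[:,2].round(4),"w",round(s["grip_width"],4),"F",s["contact_force"].round(1),"q",s["qpos"].round(2))
E
python3 - <<'E'
from bench import ctrl
from h import *
state(ctrl)
c=ctrl.capture("wrist");cv2.imwrite("pics/w1.png",c["image"])
np.savez("w1.npz",**c)
s=ctrl.observe();print(proj(c["camera_matrix"],c["T"],[s["tcp_pos"]],True),c["T"].round(4).tolist())
E
```

```text
t 1.07 tcp [0.5712 0.3419 0.1414] jawdir 89.77 tilt(tool z) [-0.0092 -0.0047 -0.9999] w 0.044 F [ 0.1 -1.6  0. ] q [-0.43  0.88 -0.35  1.5   0.36  0.84  0.66]
[[331.1555232  248.98921252]] [[0.0039, 0.9666, 0.2562, 0.5043], [1.0, -0.0024, -0.0064, 0.3416], [-0.0056, 0.2562, -0.9666, 0.2888], [0.0, 0.0, 0.0, 1.0]]
```

View pics/w1.png

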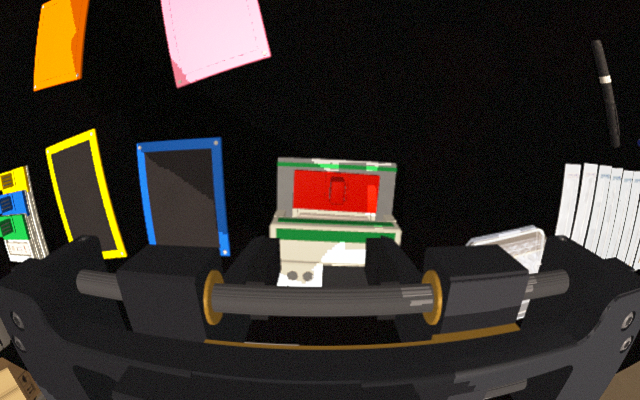

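The wrist view shows the reader at (337,215), with the red strip at (336,192) and its fin at (337,190). I'll enlarge it.

```bash
python3 - <<'E'
import cv2
a=cv2.imread("pics/w1.png")
cv2.imwrite("pics/w1c.png",cv2.resize(a[150:240,265:410],None,fx=5.5,fy=5.5,interpolation=cv2.INTER_CUBIC))
E
```

```text
(no output)
```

View pics/w1c.png

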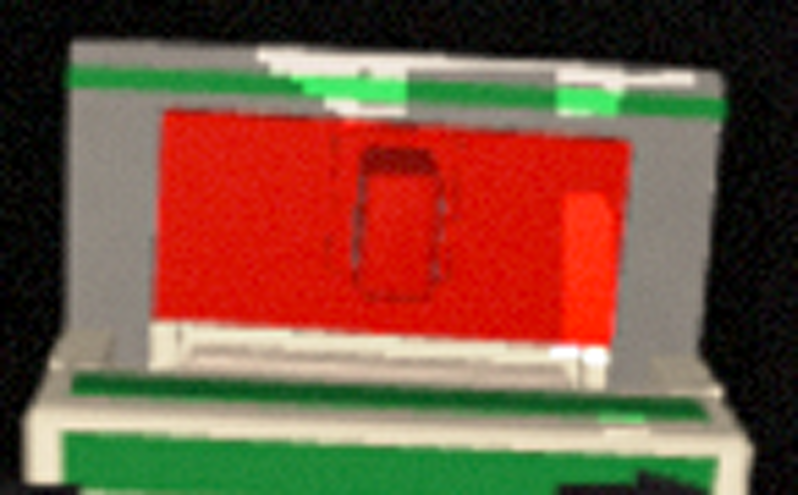

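```bash
cat > px.py <<'E'
from h import *
def up(npz,off,s,pts,z,fish=True):
    c=np.load(npz); p=np.array(pts,float)/s+np.array(off)-.5+.5/s
    return unproj(c["camera_matrix"],c["T"],p,z,fish)
E
python3 - <<'E'
from px import *
f=lambda p,z:up("w1.npz",(265,150),5.5,p,z)
print("rear",f([(152,320),(613,345)],.014).round(4))
print("front",f([(163,110),(630,140)],.014).round(4))
print("front@4mm",f([(163,110),(630,140)],.004).round(4))
print("fintop",f([(358,172),(441,172),(365,298),(432,298)],.039).round(4))
print("base",f([(70,42),(722,75)],.004).round(4))
E
```

```text
rear [[0.5825 0.3119 0.014 ]
 [0.5871 0.39   0.014 ]]
front [[0.5468 0.3147 0.014 ]
 [0.5518 0.3915 0.014 ]]
front@4mm [[0.5483 0.3137 0.004 ]
 [0.5535 0.3933 0.004 ]]
fintop [[0.5525 0.3461 0.039 ]
 [0.5525 0.3585 0.039 ]
 [0.5719 0.3472 0.039 ]
 [0.572  0.3574 0.039 ]]
base [[0.5365 0.2981 0.004 ]
 [0.5421 0.4091 0.004 ]]
```

Call:
{"method": "servo_tool", "body": {
  "commands": [
    {"delta_rot": [0.0047,-0.0092,-0.048],"xyz": [-0.0087,0.0101,0],"jaw": 0.4},
    {"delta_rot": [0,0,0],"xyz": [0,0,0],"jaw": 0.4},
    {"delta_rot": [0,0,0],"xyz": [0,0,-0.025],"jaw": 0.4},
    {"delta_rot": [0,0,0],"xyz": [0,0,-0.025],"jaw": 0.4},
    {"delta_rot": [0,0,0],"xyz": [0,0,-0.025],"jaw": 0.4},
    {"delta_rot": [0,0,0],"xyz": [0,0,0],"jaw": 0.4},
    {"delta_rot": [0,0,0],"xyz": [0,0,0],"jaw": 0.4}
  ]
}}

```text
t: 1.7
tcp_pos: [0.5565, 0.3605, 0.0669]
tool_rot: [0.022, 1.0, 0.004, -0.001]
contact_force: [0.5, 0.7, 0.7]
grip_width: 0.0354
```

```bash
python3 - <<'E'
from bench import ctrl
from h import *
state(ctrl)
c=ctrl.capture("wrist")
np.savez("w2.npz",**c)
cv2.imwrite("pics/w2.png",cv2.resize(c["image"][120:280,200:460],None,fx=3,fy=3,interpolation=cv2.INTER_CUBIC))
E
```

```text
t 1.7 tcp [0.5565 0.3605 0.0669] jawdir 87.51 tilt(tool z) [-0.0024  0.0084 -1.    ] w 0.0354 F [0.5 0.7 0.7] q [-0.49  0.97 -0.3   1.56  0.38  0.68  0.56]
```

View pics/w2.png

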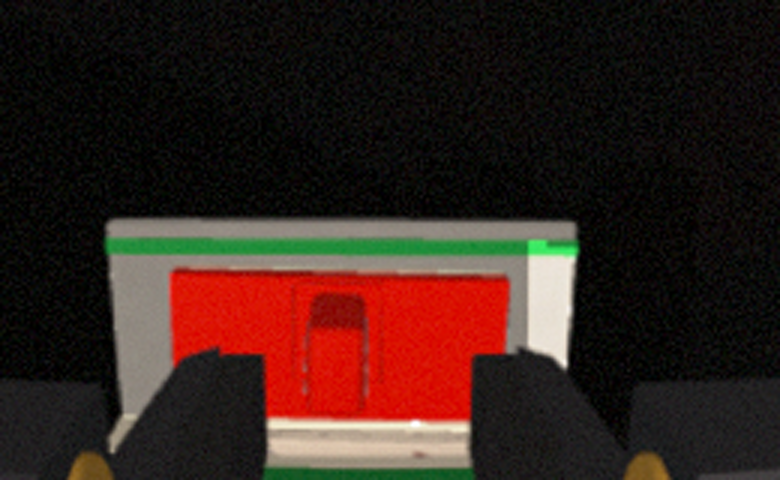

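Call:
{"method": "servo_tool", "body": {
  "commands": [
    {"delta_rot": [0,0,0],"xyz": [0,0,0],"jaw": 0.4},
    {"delta_rot": [0.0,0,0],"xyz": [0,0,0],"jaw": 0.4}
  ]
}}

```text
t: 1.92
tcp_pos: [0.5565, 0.3618, 0.0693]
tool_rot: [0.021, 1.0, 0.005, -0.001]
contact_force: [-0.3, 0.1, 0.7]
grip_width: 0.0354
```

Call:
{"method": "servo_tool", "body": {
  "commands": [
    {"delta_rot": [0,0,0],"xyz": [0.003,-0.004,0],"jaw": 0.4}
  ]
}}

```text
t: 2.0
tcp_pos: [0.5593, 0.3596, 0.0708]
tool_rot: [0.02, 1.0, 0.006, -0.0]
contact_force: [-0.4, 0.1, 0.9]
grip_width: 0.0354
```

Call:
{"method": "servo_tool", "body": {
  "commands": [
    {"delta_rot": [0,0,0],"xyz": [0,0,0],"jaw": 0.4}
  ]
}}

```text
t: 2.08
tcp_pos: [0.5609, 0.3586, 0.0719]
tool_rot: [0.021, 1.0, 0.006, 0.001]
contact_force: [-0.1, -0.9, -0.6]
grip_width: 0.0353
```

Call:
{"method": "servo_tool", "body": {
  "commands": [
    {"delta_rot": [0,0,0],"xyz": [0,0,0],"jaw": 0.4}
  ]
}}

```text
t: 2.17
tcp_pos: [0.5615, 0.3588, 0.0729]
tool_rot: [0.021, 1.0, 0.007, 0.002]
contact_force: [-0.4, 0.4, 0.0]
grip_width: 0.0351
```

```bash
python3 - <<'E'
from bench import ctrl
from h import *
state(ctrl)
E
```

```text
t 2.17 tcp [0.5615 0.3588 0.0729] jawdir 87.62 tilt(tool z) [ 0.0033  0.0134 -0.9999] w 0.0351 F [-0.4  0.4  0. ] q [-0.48  0.96 -0.3   1.55  0.38  0.68  0.57]
```

Call:
{"method": "servo_tool", "body": {
  "commands": [
    {"delta_rot": [0,0,0],"xyz": [0,0,0],"jaw": 0.4},
    {"delta_rot": [0,0,0],"xyz": [0,0,0],"jaw": 0.4},
    {"delta_rot": [0,0,0],"xyz": [0,0,0],"jaw": 0.4},
    {"delta_rot": [0,0,0],"xyz": [0,0,0],"jaw": 0.4},
    {"delta_rot": [0,0,0],"xyz": [0,0,0],"jaw": 0.4},
    {"delta_rot": [0,0,0],"xyz": [0,0,0],"jaw": 0.4}
  ]
}}

```text
t: 2.67
tcp_pos: [0.5625, 0.3585, 0.0741]
tool_rot: [0.021, 1.0, 0.007, 0.002]
contact_force: [-0.1, 0.3, 0.7]
grip_width: 0.0352
```

```bash
python3 - <<'E'
from bench import ctrl
from h import *
state(ctrl)
E
```

```text
t 2.67 tcp [0.5625 0.3585 0.0741] jawdir 87.56 tilt(tool z) [ 0.0051  0.0141 -0.9999] w 0.0352 F [-0.1  0.3  0.7] q [-0.48  0.96 -0.3   1.55  0.38  0.68  0.57]
```

Call:
{"method": "servo_tool", "body": {
  "commands": [
    {"delta_rot": [-0.007,0.0025,-0.005],"xyz": [0,-0.003,-0.008],"jaw": 0.4},
    {"delta_rot": [-0.005,0.0015,-0.003],"xyz": [0,-0.002,-0.008],"jaw": 0.4},
    {"delta_rot": [0,0,0],"xyz": [0,0,-0.004],"jaw": 0.4},
    {"delta_rot": [0,0,0],"xyz": [0,0,0],"jaw": 0.4},
    {"delta_rot": [0,0,0],"xyz": [0,0,0],"jaw": 0.4}
  ]
}}

```text
t: 3.08
tcp_pos: [0.5618, 0.3525, 0.0509]
tool_rot: [0.026, 1.0, -0.0, -0.0]
contact_force: [-0.1, 0.4, 0.3]
grip_width: 0.0352
```

```bash
python3 - <<'E'
from bench import ctrl
from h import *
state(ctrl)
E
```

```text
t 3.08 tcp [0.5618 0.3525 0.0509] jawdir 87.06 tilt(tool z) [-7.e-04 -4.e-04 -1.e+00] w 0.0352 F [-0.1  0.4  0.3] q [-0.48  0.99 -0.28  1.55  0.39  0.66  0.56]
```

Call:
{"method": "servo_tool", "body": {
  "commands": [
    {"delta_rot": [0,0,0],"xyz": [0,0,-0.01],"jaw": 0.4},
    {"delta_rot": [0,0,0],"xyz": [0,0,-0.009],"jaw": 0.4},
    {"delta_rot": [0,0,0],"xyz": [0,0,-0.005],"jaw": 0.4},
    {"delta_rot": [0,0,0],"xyz": [0,0,-0.002],"jaw": 0.4},
    {"delta_rot": [0,0,0],"xyz": [0,0,0],"jaw": 0.4},
    {"delta_rot": [0,0,0],"xyz": [0,0,0],"jaw": 0.4}
  ]
}}

```text
t: 3.58
tcp_pos: [0.5612, 0.3524, 0.0211]
tool_rot: [0.025, 1.0, -0.001, -0.001]
contact_force: [0.5, -0.2, -0.1]
grip_width: 0.0354
```

```bash
python3 - <<'E'
from bench import ctrl
from h import *
state(ctrl)
c=ctrl.capture("wrist")
cv2.imwrite("pics/w3.png",cv2.resize(c["image"][120:280,200:460],None,fx=3,fy=3,interpolation=cv2.INTER_CUBIC))
E
```

```text
t 3.58 tcp [0.5612 0.3524 0.0211] jawdir 87.08 tilt(tool z) [-0.002  -0.0011 -1.    ] w 0.0354 F [ 0.5 -0.2 -0.1] q [-0.49  1.03 -0.27  1.56  0.41  0.61  0.55]
```

View pics/w3.png

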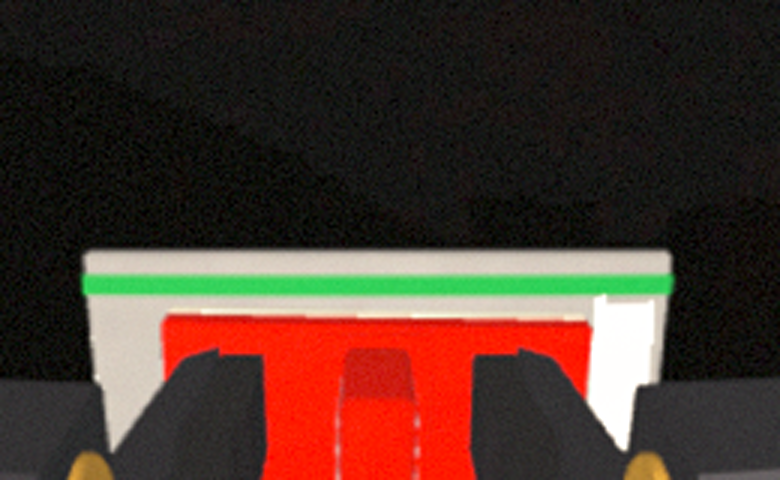

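The red fin is centred between the fingers (fin at 378, fingers at 265–472 in the crop). Closing.

Call:
{"method": "servo_tool", "body": {
  "commands": [
    {"delta_rot": [0,0,0],"xyz": [0.001,0.0005,-0.002],"jaw": 0.4},
    {"delta_rot": [0,0,0],"xyz": [0,0,0],"jaw": 0.25},
    {"delta_rot": [0,0,0],"xyz": [0,0,0],"jaw": 0.1},
    {"delta_rot": [0,0,0],"xyz": [0,0,0],"jaw": 0},
    {"delta_rot": [0,0,0],"xyz": [0,0,0],"jaw": 0},
    {"delta_rot": [0,0,0],"xyz": [0,0,0],"jaw": 0}
  ],
  "newtons": 25
}}

```text
t: 4.13
tcp_pos: [0.5632, 0.3536, 0.0203]
tool_rot: [0.026, 1.0, 0.0, 0.0]
contact_force: [-0.1, -0.1, -0.2]
grip_width: 0.0116
```

```bash
python3 - <<'E'
from bench import ctrl
from h import *
state(ctrl)
c=ctrl.capture("wrist");np.savez("w4.npz",**c)
cv2.imwrite("pics/w4.png",cv2.resize(c["image"][180:280,230:430],None,fx=4,fy=4,interpolation=cv2.INTER_CUBIC))
E
```

```text
t 4.13 tcp [0.5632 0.3536 0.0203] jawdir 87.07 tilt(tool z) [ 1.e-04  5.e-04 -1.e+00] w 0.0116 F [-0.1 -0.1 -0.2] q [-0.49  1.03 -0.27  1.55  0.41  0.61  0.55]
```

View pics/w4.png

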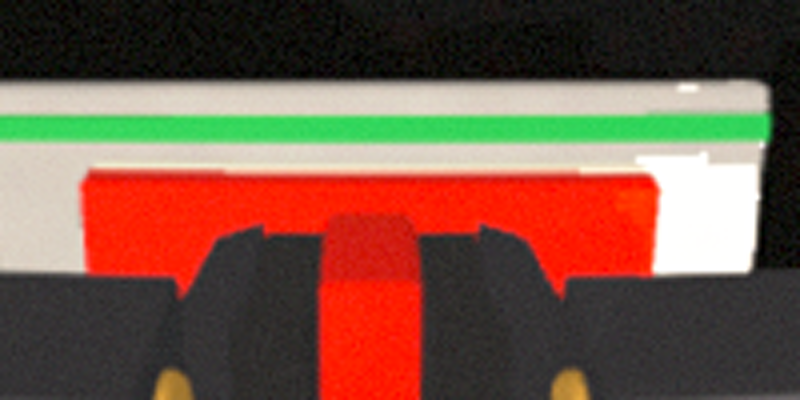

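Call:
{"method": "servo_tool", "body": {
  "commands": [
    {"delta_rot": [0,0,0],"xyz": [-0.006,0.0003,0],"jaw": 0},
    {"delta_rot": [0,0,0],"xyz": [-0.01,0.0005,0],"jaw": 0},
    {"delta_rot": [0,0,0],"xyz": [-0.01,0.0005,0],"jaw": 0},
    {"delta_rot": [0,0,0],"xyz": [-0.01,0.0005,0],"jaw": 0},
    {"delta_rot": [0,0,0],"xyz": [-0.005,0.0003,0],"jaw": 0},
    {"delta_rot": [0,0,0],"xyz": [0,0,0],"jaw": 0}
  ]
}}

```text
t: 4.68
tcp_pos: [0.5189, 0.3553, 0.0203]
tool_rot: [0.026, 1.0, 0.0, -0.0]
contact_force: [-1.0, 0.0, -0.0]
grip_width: 0.0117
```

```bash
python3 - <<'E'
from bench import ctrl
from px import *
state(ctrl)
print(up("w4.npz",(230,180),4,[(86,172),(656,176)],.014).round(4))
print("base front",up("w4.npz",(230,180),4,[(768,82),(100,82)],.004).round(4))
print(up("w4.npz",(230,180),4,[(322,282),(420,282)],.039).round(4))
E
```

```text
t 4.68 tcp [0.5189 0.3553 0.0203] jawdir 87.01 tilt(tool z) [-7.e-04  6.e-04 -1.e+00] w 0.0117 F [-1.  0. -0.] q [-0.54  1.   -0.24  1.67  0.42  0.52  0.48]
[[0.5465 0.3151 0.014 ]
 [0.5509 0.3909 0.014 ]]
base front [[0.5415 0.4095 0.004 ]
 [0.5368 0.316  0.004 ]]
[[0.5524 0.3473 0.039 ]
 [0.553  0.3583 0.039 ]]
```

Call:
{"method": "servo_tool", "body": {
  "commands": [
    {"delta_rot": [0,0,0],"xyz": [0,0,0.012],"jaw": 0},
    {"delta_rot": [0,0,0],"xyz": [0,0,0.025],"jaw": 0},
    {"delta_rot": [0,0,0],"xyz": [0,0,0.025],"jaw": 0},
    {"delta_rot": [0,0,0],"xyz": [0.002,-0.01,0.025],"jaw": 0},
    {"delta_rot": [0,0,0.016],"xyz": [0.002,-0.025,0.008],"jaw": 0},
    {"delta_rot": [0,0,0.016],"xyz": [0.002,-0.036,0],"jaw": 0},
    {"delta_rot": [0,0,0.016],"xyz": [0.002,-0.036,0],"jaw": 0},
    {"delta_rot": [0,0,0.016],"xyz": [0.002,-0.036,0],"jaw": 0},
    {"delta_rot": [0,0,0.016],"xyz": [0.002,-0.036,0],"jaw": 0},
    {"delta_rot": [0,0,0.016],"xyz": [0.002,-0.036,0],"jaw": 0},
    {"delta_rot": [0,0,0.016],"xyz": [0.002,-0.036,0],"jaw": 0},
    {"delta_rot": [0,0,0.016],"xyz": [0.002,-0.036,0],"jaw": 0},
    {"delta_rot": [0,0,0.016],"xyz": [0.002,-0.036,0],"jaw": 0},
    {"delta_rot": [0,0,0.016],"xyz": [0.002,-0.036,0],"jaw": 0}
  ]
}}

```text
t: 5.85
tcp_pos: [0.5479, -0.006, 0.1345]
tool_rot: [-0.064, 0.998, 0.008, 0.011]
contact_force: [1.9, 0.4, 0.1]
grip_width: 0.0119
```

```bash
python3 - <<'E'
from bench import ctrl
from h import *
state(ctrl)
E
```

```text
t 5.85 tcp [ 0.5479 -0.006   0.1345] jawdir 97.35 tilt(tool z) [ 0.0211  0.0167 -0.9996] w 0.0119 F [1.9 0.4 0.1] q [ 0.19  0.76 -0.42  1.91  0.53  0.56  1.12]
```

Call:
{"method": "servo_tool", "body": {
  "commands": [
    {"delta_rot": [-0.003,0.004,0.01],"xyz": [0.001,-0.036,0],"jaw": 0},
    {"delta_rot": [-0.003,0.004,0.01],"xyz": [0.001,-0.036,0],"jaw": 0},
    {"delta_rot": [-0.003,0.004,0.01],"xyz": [0.001,-0.036,0],"jaw": 0},
    {"delta_rot": [-0.003,0.004,0.01],"xyz": [0.001,-0.036,0],"jaw": 0},
    {"delta_rot": [-0.002,0.003,0.005],"xyz": [0.001,-0.036,0],"jaw": 0},
    {"delta_rot": [0,0,0.005],"xyz": [0,-0.025,0],"jaw": 0},
    {"delta_rot": [0,0,0],"xyz": [0,-0.012,0],"jaw": 0},
    {"delta_rot": [0,0,0],"xyz": [0,-0.005,0],"jaw": 0},
    {"delta_rot": [0,0,0],"xyz": [0,0,0],"jaw": 0},
    {"delta_rot": [0,0,0],"xyz": [0,0,0],"jaw": 0}
  ]
}}

```text
t: 6.68
tcp_pos: [0.5538, -0.2619, 0.1438]
tool_rot: [-0.076, 0.997, -0.008, 0.006]
contact_force: [0.4, 0.4, -1.1]
grip_width: 0.0118
```

```bash
python3 - <<'E'
from bench import ctrl
from h import *
state(ctrl)
c=ctrl.capture("wrist");np.savez("w5.npz",**c)
cv2.imwrite("pics/w5.png",c["image"])
c=ctrl.capture("top");cv2.imwrite("pics/t5.png",cv2.resize(c["image"][150:260,340:480],None,fx=5,fy=5,interpolation=cv2.INTER_CUBIC))
E
```

```text
t 6.68 tcp [ 0.5538 -0.2619  0.1438] jawdir 98.77 tilt(tool z) [ 0.0126 -0.0142 -0.9998] w 0.0118 F [ 0.4  0.4 -1.1] q [ 0.64  0.82 -0.49  1.7   0.55  0.75  1.59]
```

View pics/w5.png

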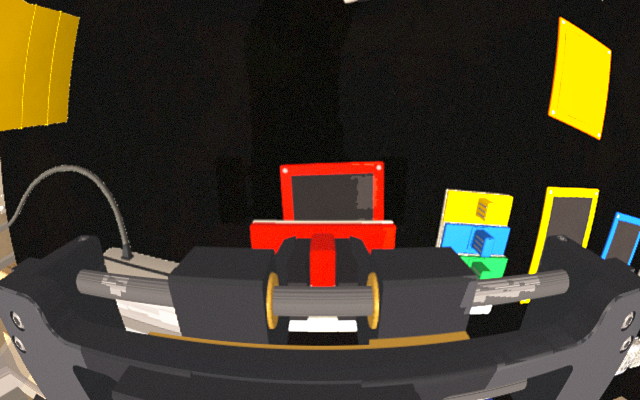

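```bash
python3 - <<'E'
import cv2
a=cv2.imread("pics/w5.png")
cv2.imwrite("pics/w5c.png",cv2.resize(a[150:240,255:400],None,fx=5.5,fy=5.5,interpolation=cv2.INTER_CUBIC))
E
```

```text
(no output)
```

View pics/w5c.png

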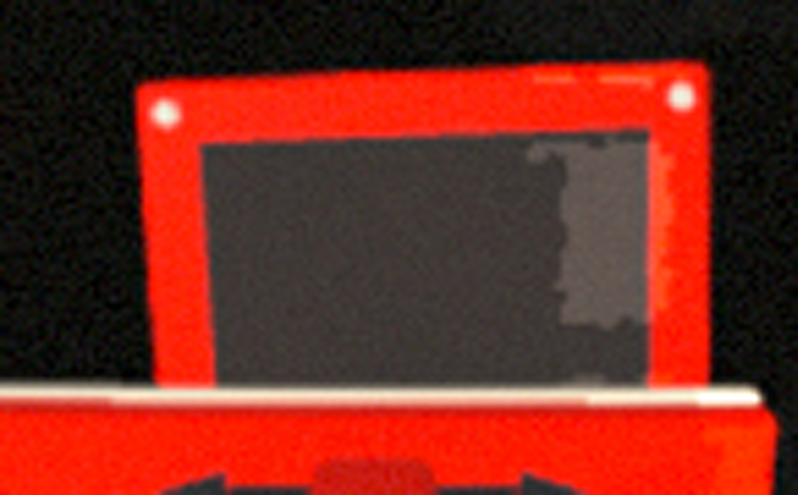

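```bash
python3 - <<'E'
from px import *
f=lambda p,z:up("w5.npz",(255,150),5.5,p,z)[:,:2]
# dark corners, outer corners, dots
def yawfront(a,b): # a = right(-y... ) image-left = lower y
    d=b-a; return np.degrees(np.arctan2(-d[0],d[1]))
d=f([(201,144),(650,128),(216,386),(649,386)],.004);o=f([(137,86),(711,65)],.004)
print(d.round(4),yawfront(d[0],d[1]));print(o.round(4),yawfront(o[0],o[1]))
for m,dx in((d[:2].mean(0),.035),(o.mean(0),.045)):
    y=np.radians(11);print("centre",m+dx*np.array([np.cos(y),np.sin(y)]))
# side edges yaw
for i in(0,1):
    e=d[i+2]-d[i];print("side",np.degrees(np.arctan2(e[1],e[0])))
E
```

```text
[[ 0.5451 -0.2967]
 [ 0.5302 -0.221 ]
 [ 0.5882 -0.2885]
 [ 0.5761 -0.2121]] 11.138827289400348
[[ 0.5367 -0.3089]
 [ 0.5176 -0.2126]] 11.186759993998425
centre [ 0.57197256 -0.25216085]
centre [ 0.57131143 -0.25217666]
side 10.7457793454151
side 11.016834705503973
```

Call:
{"method": "servo_tool", "body": {
  "commands": [
    {"delta_rot": [0.006,0.005,0.018],"xyz": [-0.001,0.0025,-0.01],"jaw": 0},
    {"delta_rot": [0.006,0.005,0.018],"xyz": [-0.001,0.002,-0.02],"jaw": 0},
    {"delta_rot": [0,0,0],"xyz": [0,0,-0.02],"jaw": 0},
    {"delta_rot": [0,0,0],"xyz": [0,0,-0.01],"jaw": 0},
    {"delta_rot": [0,0,0],"xyz": [0,0,-0.005],"jaw": 0},
    {"delta_rot": [0,0,0],"xyz": [0,0,0],"jaw": 0},
    {"delta_rot": [0,0,0],"xyz": [0,0,0],"jaw": 0}
  ]
}}

```text
t: 7.37
tcp_pos: [0.5543, -0.2444, 0.0755]
tool_rot: [-0.106, 0.994, 0.003, 0.002]
contact_force: [0.1, -0.3, 0.8]
grip_width: 0.0119
```

```bash
python3 - <<'E'
from bench import ctrl
from h import *
state(ctrl)
E
```

```text
t 7.37 tcp [ 0.5543 -0.2444  0.0755] jawdir 102.14 tilt(tool z) [ 0.003   0.0056 -1.    ] w 0.0119 F [ 0.1 -0.3  0.8] q [ 0.6   0.92 -0.46  1.73  0.62  0.63  1.57]
```

Call:
{"method": "servo_tool", "body": {
  "commands": [
    {"delta_rot": [-0.0025,0.001,-0.008],"xyz": [-0.0015,-0.005,-0.008],"jaw": 0},
    {"delta_rot": [-0.0025,0.001,-0.008],"xyz": [-0.001,-0.005,-0.008],"jaw": 0},
    {"delta_rot": [0,0,0],"xyz": [0,0,-0.004],"jaw": 0},
    {"delta_rot": [0,0,0],"xyz": [0,0,0],"jaw": 0},
    {"delta_rot": [0,0,0],"xyz": [0,0,0],"jaw": 0},
    {"delta_rot": [0,0,0],"xyz": [0,0,0],"jaw": 0}
  ]
}}

```text
t: 7.87
tcp_pos: [0.5529, -0.2563, 0.0556]
tool_rot: [-0.097, 0.995, -0.001, 0.002]
contact_force: [-0.0, 0.5, -0.1]
grip_width: 0.0115
```

```bash
python3 - <<'E'
from bench import ctrl
from h import *
state(ctrl)
E
```

```text
t 7.87 tcp [ 0.5529 -0.2563  0.0556] jawdir 101.09 tilt(tool z) [ 0.0044 -0.0017 -1.    ] w 0.0115 F [-0.   0.5 -0.1] q [ 0.6   0.95 -0.43  1.73  0.64  0.6   1.55]
```

Call:
{"method": "servo_tool", "body": {
  "commands": [
    {"delta_rot": [0.0012,0.0035,0],"xyz": [-0.0015,0,-0.008],"jaw": 0},
    {"delta_rot": [0,0,0],"xyz": [0,0,-0.008],"jaw": 0},
    {"delta_rot": [0,0,0],"xyz": [0,0,-0.006],"jaw": 0},
    {"delta_rot": [0,0,0],"xyz": [0,0,-0.002],"jaw": 0},
    {"delta_rot": [0,0,0],"xyz": [0,0,0],"jaw": 0},
    {"delta_rot": [0,0,0],"xyz": [0,0,0],"jaw": 0}
  ]
}}

```text
t: 8.37
tcp_pos: [0.5514, -0.2561, 0.0292]
tool_rot: [-0.097, 0.995, -0.0, 0.0]
contact_force: [-0.7, 0.4, -0.6]
grip_width: 0.0119
```

```bash
python3 - <<'E'
from bench import ctrl
from h import *
state(ctrl)
c=ctrl.capture("wrist");np.savez("w6.npz",**c)
cv2.imwrite("pics/w6.png",cv2.resize(c["image"][180:280,230:430],None,fx=4,fy=4,interpolation=cv2.INTER_CUBIC))
E
```

```text
t 8.37 tcp [ 0.5514 -0.2561  0.0292] jawdir 101.1 tilt(tool z) [ 1.e-03 -2.e-04 -1.e+00] w 0.0119 F [-0.7  0.4 -0.6] q [ 0.58  0.99 -0.4   1.74  0.67  0.56  1.53]
```

View pics/w6.png

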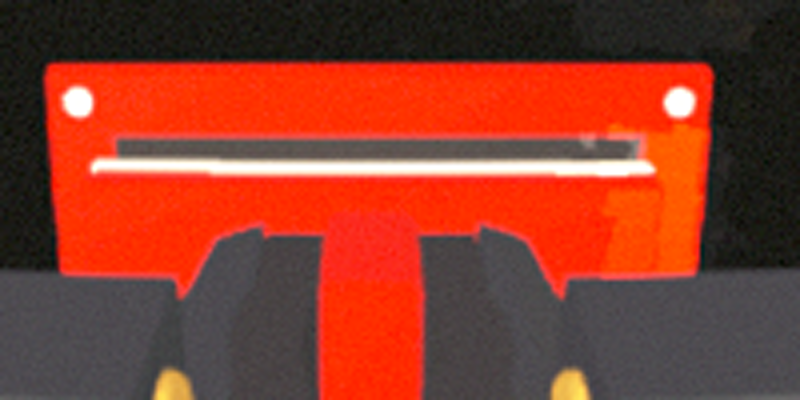

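```bash
python3 - <<'E'
from px import *
f=lambda p,z:up("w6.npz",(230,180),4,p,z)[:,:2]
y=np.radians(11.1);Rm=np.array([[np.cos(y),np.sin(y)],[-np.sin(y),np.cos(y)]])
o=np.array([.5514,-.2561])
for n,p,z in(("dark",[(117,137),(638,137)],.004),("outer",[(46,64),(712,64)],.004),("dots",[(78,102),(680,102)],.004),("carr bot",[(92,162),(655,162)],.0129),("carr top",[(92,175),(655,175)],.0229)):
    print(n,((f(p,z)-o)@Rm.T*1000).round(1))
E
```

```text
dark [[-14.  -38.8]
 [-14.   38.2]]
outer [[-25.1 -48.9]
 [-25.2  48.8]]
dots [[-19.3 -44.4]
 [-19.4  44.3]]
carr bot [[-13.1 -40.7]
 [-13.1  38.9]]
carr top [[-14.7 -38.4]
 [-14.7  36.6]]
```

Call:
{"method": "servo_tool", "body": {
  "commands": [
    {"delta_rot": [0,0,0],"xyz": [-0.0005,0.0004,-0.004],"jaw": 0},
    {"delta_rot": [0,0,0],"xyz": [0,0,-0.003],"jaw": 0},
    {"delta_rot": [0,0,0],"xyz": [0,0,-0.001],"jaw": 0},
    {"delta_rot": [0,0,0],"xyz": [0,0,0],"jaw": 0},
    {"delta_rot": [0,0,0],"xyz": [0,0,0],"jaw": 0}
  ]
}}

```text
t: 8.83
tcp_pos: [0.5514, -0.2557, 0.0211]
tool_rot: [-0.097, 0.995, -0.0, 0.001]
contact_force: [0.1, -0.1, -0.3]
grip_width: 0.0117
```

```bash
python3 - <<'E'
from bench import ctrl
from h import *
state(ctrl)
c=ctrl.capture("wrist");np.savez("w6.npz",**c)
cv2.imwrite("pics/w7.png",cv2.resize(c["image"][180:280,230:430],None,fx=4,fy=4,interpolation=cv2.INTER_CUBIC))
E
```

```text
t 8.83 tcp [ 0.5514 -0.2557  0.0211] jawdir 101.11 tilt(tool z) [ 2.3e-03 -5.0e-04 -1.0e+00] w 0.0117 F [ 0.1 -0.1 -0.3] q [ 0.58  1.   -0.39  1.74  0.68  0.54  1.52]
```

View pics/w7.png

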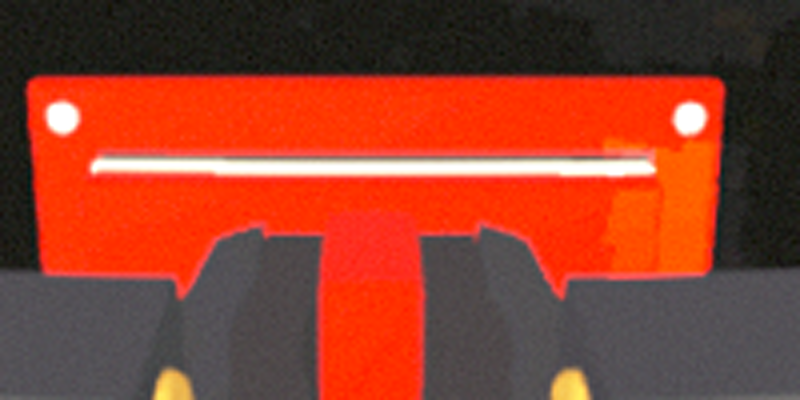

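Call:
{"method": "servo_tool", "body": {
  "commands": [
    {"delta_rot": [0,0,0],"xyz": [-0.0005,0,-0.001],"jaw": 0},
    {"delta_rot": [0,0.002,0],"xyz": [0,0,-0.0005],"jaw": 0},
    {"delta_rot": [0,0,0],"xyz": [0,0,0],"jaw": 0},
    {"delta_rot": [0,0,0],"xyz": [0,0,0],"jaw": 0.15},
    {"delta_rot": [0,0,0],"xyz": [0,0,0],"jaw": 0.3},
    {"delta_rot": [0,0,0],"xyz": [0,0,0],"jaw": 0.4},
    {"delta_rot": [0,0,0],"xyz": [0,0,0],"jaw": 0.4}
  ]
}}

```text
t: 9.47
tcp_pos: [0.5516, -0.2559, 0.0204]
tool_rot: [-0.097, 0.995, -0.001, 0.001]
contact_force: [0.1, -0.2, 0.0]
grip_width: 0.0311
```

```bash
python3 - <<'E'
from bench import ctrl
from h import *
state(ctrl)
E
```

```text
t 9.47 tcp [ 0.5516 -0.2559  0.0204] jawdir 101.1 tilt(tool z) [ 0.0018 -0.001  -1.    ] w 0.0311 F [ 0.1 -0.2  0. ] q [ 0.58  1.   -0.39  1.74  0.68  0.54  1.52]
```

Call:
{"method": "servo_tool", "body": {
  "commands": [
    {"delta_rot": [0,0,0],"xyz": [0,0,0.01],"jaw": 0.4},
    {"delta_rot": [0,0,0],"xyz": [0,0,0.025],"jaw": 0.4},
    {"delta_rot": [0,0,0],"xyz": [0,0,0.03],"jaw": 0.4},
    {"delta_rot": [0,0,-0.02],"xyz": [0.004,0.015,0.03],"jaw": 0.4},
    {"delta_rot": [0,0,-0.02],"xyz": [0.008,0.03,0.015],"jaw": 0.4},
    {"delta_rot": [0,0,-0.02],"xyz": [0.008,0.03,0],"jaw": 0.4},
    {"delta_rot": [0,0,-0.02],"xyz": [0.008,0.03,0],"jaw": 0.4},
    {"delta_rot": [0,0,-0.02],"xyz": [0.006,0.02,0],"jaw": 0.4},
    {"delta_rot": [0,0,-0.02],"xyz": [0.004,0.01,0],"jaw": 0.4},
    {"delta_rot": [0,0,0],"xyz": [0,0,0],"jaw": 0.4},
    {"delta_rot": [0,0,0],"xyz": [0,0,0],"jaw": 0.4},
    {"delta_rot": [0,0,0],"xyz": [0,0,0],"jaw": 0.4},
    {"delta_rot": [0,0,0],"xyz": [0,0,0],"jaw": 0.4}
  ]
}}

```text
t: 10.55
tcp_pos: [0.5888, -0.1181, 0.1434]
tool_rot: [-0.032, 0.999, -0.001, 0.003]
contact_force: [0.1, -0.6, -0.2]
grip_width: 0.0349
```

```bash
python3 - <<'E'
from bench import ctrl
from h import *
state(ctrl)
c=ctrl.capture("wrist");np.savez("w8.npz",**c)
cv2.imwrite("pics/w8.png",c["image"])
cv2.imwrite("pics/w8c.png",cv2.resize(c["image"][150:250,255:400],None,fx=5.5,fy=5.5,interpolation=cv2.INTER_CUBIC))
c=ctrl.capture("top");cv2.imwrite("pics/t8.png",cv2.resize(c["image"][150:250,340:480],None,fx=5,fy=5,interpolation=cv2.INTER_CUBIC))
E
```

```text
t 10.55 tcp [ 0.5888 -0.1181  0.1434] jawdir 93.66 tilt(tool z) [ 0.0057 -0.0013 -1.    ] w 0.0349 F [ 0.1 -0.6 -0.2] q [ 0.37  0.81 -0.45  1.72  0.5   0.72  1.3 ]
```

View pics/w8.png

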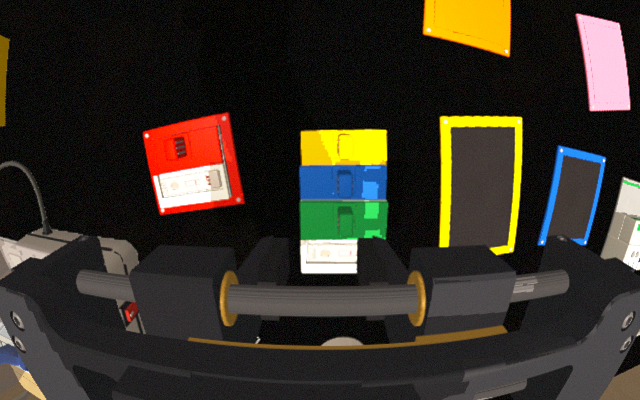

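View pics/w8c.png

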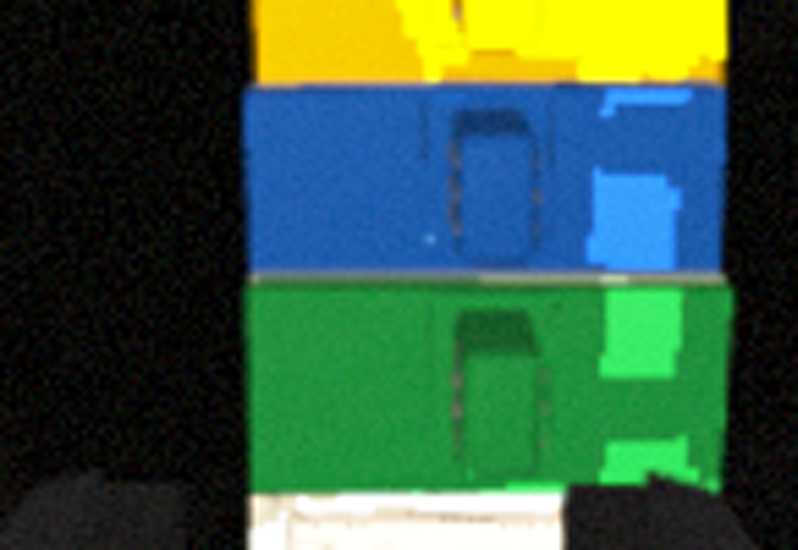

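View pics/t8.png

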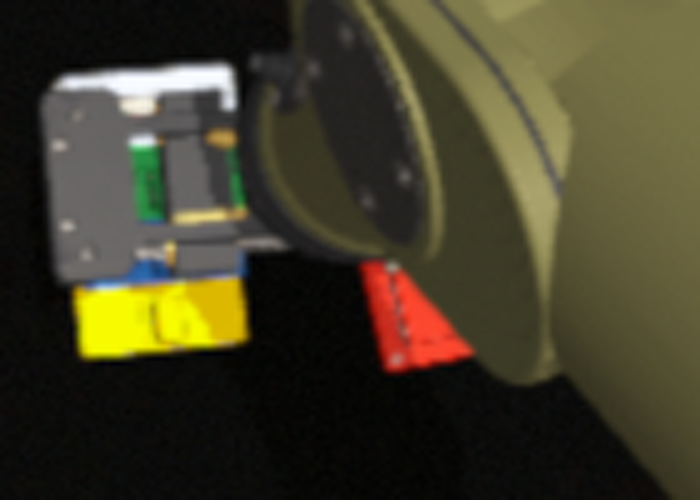

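```bash
python3 - <<'E'
from px import *
f=lambda p,z:up("w8.npz",(255,150),5.5,p,z)[:,:2]
def rep(n,p,z):
    w=f(p,z);d=w[1]-w[0];print(n,w.round(4).tolist(),"mid",w.mean(0).round(4),"yaw",np.degrees(np.arctan2(-d[0],d[1])).round(2),"len",np.linalg.norm(d).round(4))
rep("gfront",[(245,283),(731,290)],.030);rep("grear",[(250,493),(720,493)],.030)
rep("finF",[(462,352),(540,354)],.055);rep("finR",[(463,474),(535,474)],.055)
rep("bfront",[(245,88),(728,86)],.02);rep("brear",[(250,271),(720,271)],.020)
E
```

```text
gfront [[0.5931, -0.1397], [0.5892, -0.0619]] mid [ 0.5912 -0.1008] yaw 2.85 len 0.0779
grear [[0.629, -0.1374], [0.6244, -0.0593]] mid [ 0.6267 -0.0983] yaw 3.39 len 0.0783
finF [[0.5944, -0.1063], [0.594, -0.0949]] mid [ 0.5942 -0.1006] yaw 2.06 len 0.0114
finR [[0.6134, -0.1046], [0.6127, -0.0939]] mid [ 0.613  -0.0993] yaw 3.39 len 0.0107
bfront [[0.5635, -0.1418], [0.5577, -0.064]] mid [ 0.5606 -0.1029] yaw 4.23 len 0.0781
brear [[0.5938, -0.1396], [0.5888, -0.0619]] mid [ 0.5913 -0.1007] yaw 3.73 len 0.0779
```

Call:
{"method": "servo_tool", "body": {
  "commands": [
    {"delta_rot": [0.001,0.005,-0.002],"xyz": [0.004,0.005,-0.01],"jaw": 0.4},
    {"delta_rot": [0,0,0],"xyz": [0.005,0.005,-0.015],"jaw": 0.4},
    {"delta_rot": [0,0,0],"xyz": [0.004,0.004,-0.015],"jaw": 0.4},
    {"delta_rot": [0,0,0],"xyz": [0.001,0.001,-0.008],"jaw": 0.4},
    {"delta_rot": [0,0,0],"xyz": [0,0,-0.003],"jaw": 0.4},
    {"delta_rot": [0,0,0],"xyz": [0,0,0],"jaw": 0.4},
    {"delta_rot": [0,0,0],"xyz": [0,0,0],"jaw": 0.4},
    {"delta_rot": [0,0,0],"xyz": [0,0,0],"jaw": 0.4}
  ]
}}

```text
t: 11.32
tcp_pos: [0.6017, -0.1044, 0.0832]
tool_rot: [-0.029, 1.0, -0.0, -0.003]
contact_force: [-0.0, -0.5, -0.7]
grip_width: 0.0352
```

```bash
python3 - <<'E'
from bench import ctrl
from h import *
state(ctrl)
E
```

```text
t 11.32 tcp [ 0.6017 -0.1044  0.0832] jawdir 93.31 tilt(tool z) [-5.9e-03 -8.0e-04 -1.0e+00] w 0.0352 F [-0.  -0.5 -0.7] q [ 0.32  0.91 -0.4   1.71  0.54  0.64  1.24]
```

Call:
{"method": "servo_tool", "body": {
  "commands": [
    {"delta_rot": [0,-0.0025,0.002],"xyz": [0.0015,0.002,-0.01],"jaw": 0.4},
    {"delta_rot": [0,-0.0025,0.001],"xyz": [0.0015,0.0018,-0.01],"jaw": 0.4},
    {"delta_rot": [0,0,0],"xyz": [0,0,-0.01],"jaw": 0.4},
    {"delta_rot": [0,0,0],"xyz": [0,0,-0.006],"jaw": 0.4},
    {"delta_rot": [0,0,0],"xyz": [0,0,-0.002],"jaw": 0.4},
    {"delta_rot": [0,0,0],"xyz": [0,0,0],"jaw": 0.4},
    {"delta_rot": [0,0,0],"xyz": [0,0,0],"jaw": 0.4}
  ]
}}

```text
t: 11.9
tcp_pos: [0.6052, -0.1007, 0.0418]
tool_rot: [-0.03, 1.0, -0.001, 0.0]
contact_force: [-0.2, 0.3, -1.1]
grip_width: 0.0353
```

```bash
python3 - <<'E'
from bench import ctrl
from h import *
state(ctrl)
c=ctrl.capture("wrist");np.savez("w9.npz",**c)
cv2.imwrite("pics/w9.png",cv2.resize(c["image"][150:280,230:430],None,fx=4,fy=4,interpolation=cv2.INTER_CUBIC))
E
```

```text
t 11.9 tcp [ 0.6052 -0.1007  0.0418] jawdir 93.47 tilt(tool z) [ 8.0e-04 -1.3e-03 -1.0e+00] w 0.0353 F [-0.2  0.3 -1.1] q [ 0.29  0.97 -0.36  1.72  0.58  0.56  1.2 ]
```

View pics/w9.png

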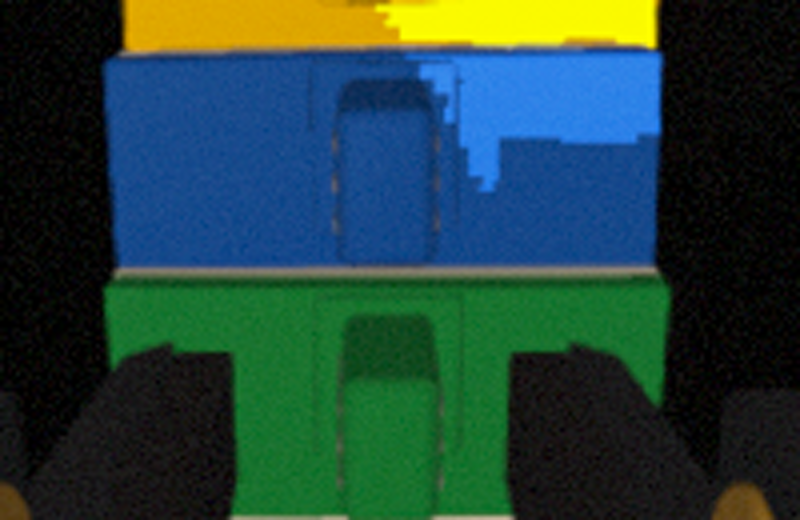

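Call:
{"method": "servo_tool", "body": {
  "commands": [
    {"delta_rot": [0,0,0],"xyz": [0,0.001,-0.003],"jaw": 0.4},
    {"delta_rot": [0,0,0],"xyz": [0,0.0005,-0.002],"jaw": 0.4},
    {"delta_rot": [0,0,0],"xyz": [0,0,-0.0005],"jaw": 0.3},
    {"delta_rot": [0,0,0],"xyz": [0,0,0],"jaw": 0.1},
    {"delta_rot": [0,0,0],"xyz": [0,0,0],"jaw": 0},
    {"delta_rot": [0,0,0],"xyz": [0,0,0],"jaw": 0},
    {"delta_rot": [0,0,0],"xyz": [0,0,0],"jaw": 0},
    {"delta_rot": [0,0,0],"xyz": [0,0,0],"jaw": 0}
  ],
  "newtons": 25
}}

```text
t: 12.62
tcp_pos: [0.6061, -0.0992, 0.0373]
tool_rot: [-0.03, 1.0, -0.001, 0.002]
contact_force: [-0.3, 0.2, -1.4]
grip_width: 0.0121
```

```bash
python3 - <<'E'
from bench import ctrl
from h import *
state(ctrl)
c=ctrl.capture("wrist");np.savez("w10.npz",**c)
cv2.imwrite("pics/w10.png",cv2.resize(c["image"][180:280,230:430],None,fx=4,fy=4,interpolation=cv2.INTER_CUBIC))
E
```

```text
t 12.62 tcp [ 0.6061 -0.0992  0.0373] jawdir 93.44 tilt(tool z) [ 0.0034 -0.0015 -1.    ] w 0.0121 F [-0.3  0.2 -1.4] q [ 0.28  0.97 -0.36  1.72  0.58  0.55  1.2 ]
```

View pics/w10.png

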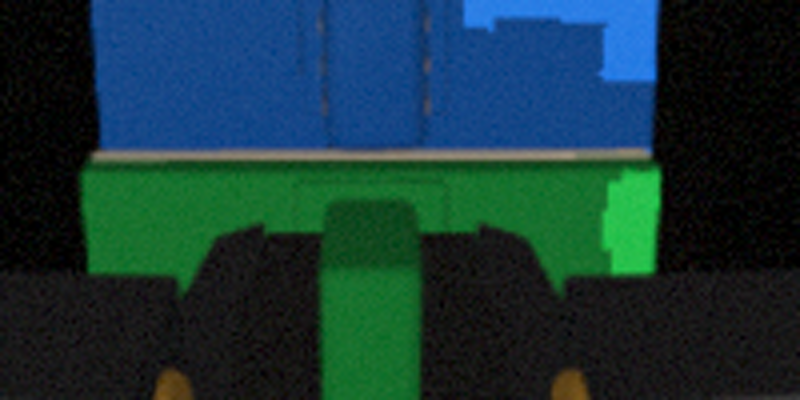

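```bash
python3 - <<'E'
from px import *
def g(npz,p,z,tcp,yaw):
    w=up(npz,(230,180),4,p,z)[:,:2]-tcp;y=np.radians(yaw)
    return (w@np.array([[np.cos(y),np.sin(y)],[-np.sin(y),np.cos(y)]]).T*1000).round(1).tolist()
print("red fin",g("w4.npz",[(322,282),(420,282)],.039,[.5632,.3536],-2.93),"front",g("w4.npz",[(86,173),(656,176)],.014,[.5632,.3536],-2.93))
print("grn fin",g("w10.npz",[(322,268),(420,268)],.055,[.6061,-.0992],3.44),"front",g("w10.npz",[(83,168),(660,168)],.030,[.6061,-.0992],3.44))
E
```

```text
red fin [[-10.4, -6.9], [-10.4, 4.2]] front [[-14.6, -39.3], [-14.2, 36.6]]
grn fin [[-12.0, -6.8], [-12.0, 4.3]] front [[-15.1, -39.9], [-15.2, 37.3]]
```

Call:
{"method": "servo_tool", "body": {
  "commands": [
    {"delta_rot": [0,0,0],"xyz": [0,0,0.008],"jaw": 0},
    {"delta_rot": [0,0,0],"xyz": [0,0,0.02],"jaw": 0},
    {"delta_rot": [0,0,0],"xyz": [0,0,0.025],"jaw": 0},
    {"delta_rot": [0,0,0],"xyz": [-0.003,0.01,0.02],"jaw": 0},
    {"delta_rot": [0,0,-0.009],"xyz": [-0.008,0.025,0.005],"jaw": 0},
    {"delta_rot": [0,0,-0.009],"xyz": [-0.008,0.036,0],"jaw": 0},
    {"delta_rot": [0,0,-0.009],"xyz": [-0.008,0.036,0],"jaw": 0},
    {"delta_rot": [0,0,-0.009],"xyz": [-0.008,0.036,0],"jaw": 0},
    {"delta_rot": [0,0,-0.009],"xyz": [-0.008,0.036,0],"jaw": 0},
    {"delta_rot": [0,0,-0.009],"xyz": [-0.008,0.036,0],"jaw": 0},
    {"delta_rot": [0,0,-0.009],"xyz": [-0.008,0.036,0],"jaw": 0},
    {"delta_rot": [0,0,-0.009],"xyz": [-0.008,0.036,0],"jaw": 0},
    {"delta_rot": [0,0,-0.009],"xyz": [-0.008,0.036,0],"jaw": 0},
    {"delta_rot": [0,0,0],"xyz": [-0.006,0.025,0],"jaw": 0},
    {"delta_rot": [0,0,0],"xyz": [-0.003,0.012,0],"jaw": 0},
    {"delta_rot": [0,0,0],"xyz": [0,0.005,0],"jaw": 0},
    {"delta_rot": [0,0,0],"xyz": [0,0,0],"jaw": 0},
    {"delta_rot": [0,0,0],"xyz": [0,0,0],"jaw": 0},
    {"delta_rot": [0,0,0],"xyz": [0,0,0],"jaw": 0},
    {"delta_rot": [0,0,0],"xyz": [0,0,0],"jaw": 0}
  ]
}}

```text
t: 14.33
tcp_pos: [0.5159, 0.276, 0.1293]
tool_rot: [0.018, 1.0, -0.0, 0.005]
contact_force: [0.9, 0.0, -0.8]
grip_width: 0.0116
```

```bash
python3 - <<'E'
from bench import ctrl
from h import *
state(ctrl)
c=ctrl.capture("wrist");np.savez("w11.npz",**c)
cv2.imwrite("pics/w11.png",c["image"])
c=ctrl.capture("top");cv2.imwrite("pics/t11.png",cv2.resize(c["image"][150:250,340:480],None,fx=5,fy=5,interpolation=cv2.INTER_CUBIC))
E
```

```text
t 14.33 tcp [0.5159 0.276  0.1293] jawdir 87.93 tilt(tool z) [ 1.100e-02 -6.000e-04 -9.999e-01] w 0.0116 F [ 0.9  0.  -0.8] q [-0.39  0.79 -0.32  1.79  0.41  0.61  0.58]
```

View pics/w11.png

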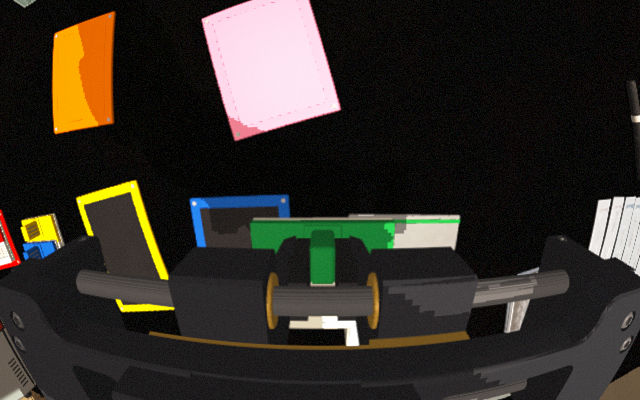

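View pics/t11.png

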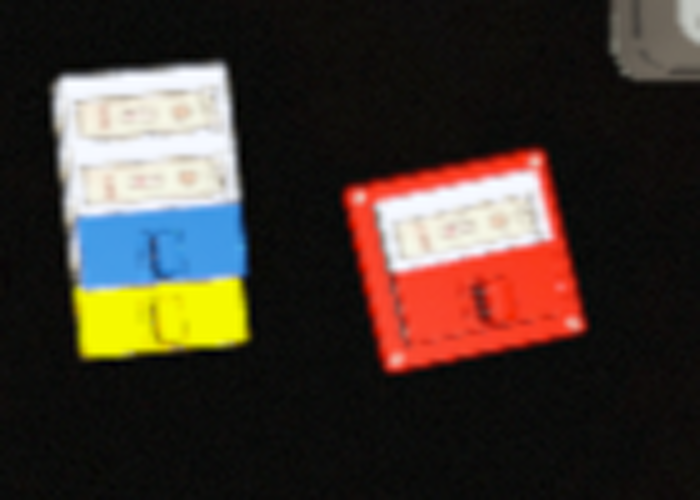

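Red lies square on its pad and the stack is undisturbed. The green carrier is held, and I'm moving it in front of the reader.

Call:
{"method": "servo_tool", "body": {
  "commands": [
    {"delta_rot": [0,0.005,-0.006],"xyz": [-0.003,0.015,-0.005],"jaw": 0},
    {"delta_rot": [0,0.004,-0.006],"xyz": [-0.003,0.02,-0.012],"jaw": 0},
    {"delta_rot": [0,0,0],"xyz": [-0.003,0.018,-0.012],"jaw": 0},
    {"delta_rot": [0,0,0],"xyz": [-0.001,0.01,-0.008],"jaw": 0},
    {"delta_rot": [0,0,0],"xyz": [0,0.005,-0.005],"jaw": 0},
    {"delta_rot": [0,0,0],"xyz": [0,0.002,0],"jaw": 0},
    {"delta_rot": [0,0,0],"xyz": [0,0,0],"jaw": 0},
    {"delta_rot": [0,0,0],"xyz": [0,0,0],"jaw": 0},
    {"delta_rot": [0,0,0],"xyz": [0,0,0],"jaw": 0}
  ]
}}

```text
t: 15.18
tcp_pos: [0.5071, 0.3465, 0.084]
tool_rot: [0.03, 1.0, -0.002, 0.001]
contact_force: [0.2, -0.1, -1.1]
grip_width: 0.0118
```

```bash
python3 - <<'E'
from bench import ctrl
from h import *
state(ctrl)
E
```

```text
t 15.18 tcp [0.5071 0.3465 0.084 ] jawdir 86.62 tilt(tool z) [ 0.001  -0.0036 -1.    ] w 0.0118 F [ 0.2 -0.1 -1.1] q [-0.52  0.89 -0.28  1.71  0.4   0.6   0.48]
```

Call:
{"method": "servo_tool", "body": {
  "commands": [
    {"delta_rot": [0.0015,0.0005,0.004],"xyz": [-0.001,0.004,-0.01],"jaw": 0},
    {"delta_rot": [0.0015,0,0.003],"xyz": [-0.001,0.004,-0.015],"jaw": 0},
    {"delta_rot": [0,0,0],"xyz": [0,0.001,-0.012],"jaw": 0},
    {"delta_rot": [0,0,0],"xyz": [0,0,-0.005],"jaw": 0},
    {"delta_rot": [0,0,0],"xyz": [0,0,0],"jaw": 0},
    {"delta_rot": [0,0,0],"xyz": [0,0,0],"jaw": 0},
    {"delta_rot": [0,0,0],"xyz": [0,0,0],"jaw": 0}
  ]
}}

```text
t: 15.77
tcp_pos: [0.5074, 0.3524, 0.0402]
tool_rot: [0.028, 1.0, -0.001, 0.002]
contact_force: [0.7, -0.2, -0.9]
grip_width: 0.0117
```

```bash
python3 - <<'E'
from bench import ctrl
from h import *
state(ctrl)
E
```

```text
t 15.77 tcp [0.5074 0.3524 0.0402] jawdir 86.75 tilt(tool z) [ 0.0032 -0.0018 -1.    ] w 0.0117 F [ 0.7 -0.2 -0.9] q [-0.55  0.96 -0.25  1.71  0.42  0.52  0.45]
```

Call:
{"method": "servo_tool", "body": {
  "commands": [
    {"delta_rot": [0.0015,0.003,0.004],"xyz": [0,0.0025,-0.006],"jaw": 0},
    {"delta_rot": [0,0,0.002],"xyz": [0,0.0015,-0.006],"jaw": 0},
    {"delta_rot": [0,0,0],"xyz": [0,0,-0.002],"jaw": 0},
    {"delta_rot": [0,0,0],"xyz": [0,0,0],"jaw": 0},
    {"delta_rot": [0,0,0],"xyz": [0,0,0],"jaw": 0}
  ]
}}

```text
t: 16.18
tcp_pos: [0.5084, 0.3572, 0.026]
tool_rot: [0.025, 1.0, 0.001, 0.001]
contact_force: [-0.4, -0.9, -0.6]
grip_width: 0.0118
```

```bash
python3 - <<'E'
from bench import ctrl
from h import *
state(ctrl)
c=ctrl.capture("scene");cv2.imwrite("pics/s12.png",cv2.resize(c["image"][130:230,200:330],None,fx=6,fy=6,interpolation=cv2.INTER_CUBIC))
E
```

```text
t 16.18 tcp [0.5084 0.3572 0.026 ] jawdir 87.09 tilt(tool z) [ 0.0018  0.0014 -1.    ] w 0.0118 F [-0.4 -0.9 -0.6] q [-0.55  0.98 -0.25  1.7   0.43  0.51  0.45]
```

View pics/s12.png

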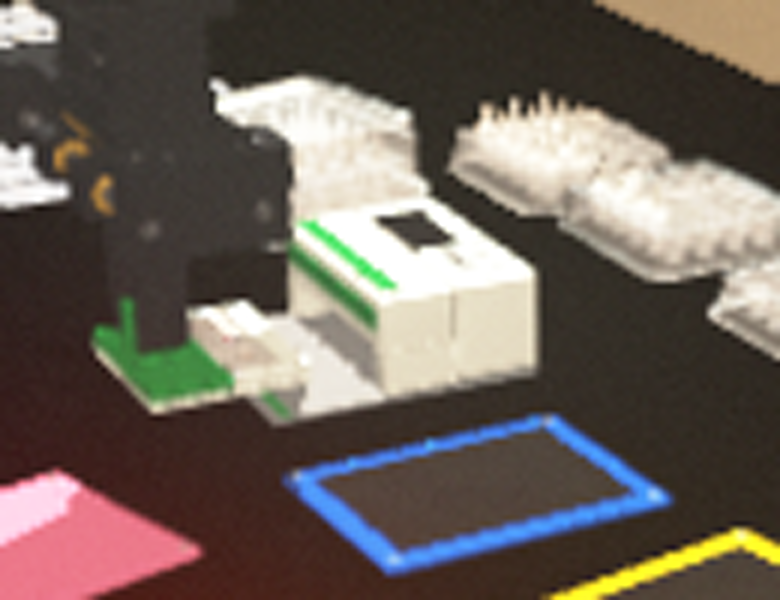

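Call:
{"method": "servo_tool", "body": {
  "commands": [
    {"delta_rot": [0,0,0],"xyz": [0.005,-0.0008,-0.0015],"jaw": 0},
    {"delta_rot": [0,0,0],"xyz": [0.009,-0.0006,-0.0005],"jaw": 0},
    {"delta_rot": [0,0,0],"xyz": [0.009,-0.0005,0],"jaw": 0},
    {"delta_rot": [0,0,0],"xyz": [0.007,-0.0004,0],"jaw": 0},
    {"delta_rot": [0,0,0],"xyz": [0.003,-0.0002,0],"jaw": 0},
    {"delta_rot": [0,0,0],"xyz": [0,0,0],"jaw": 0},
    {"delta_rot": [0,0,0],"xyz": [0,0,0],"jaw": 0}
  ]
}}

```text
t: 16.82
tcp_pos: [0.5473, 0.3535, 0.0246]
tool_rot: [0.027, 1.0, 0.001, 0.002]
contact_force: [-0.3, 0.2, -1.2]
grip_width: 0.0118
```

```bash
python3 - <<'E'
from bench import ctrl
from h import *
state(ctrl)
E
```

```text
t 16.82 tcp [0.5473 0.3535 0.0246] jawdir 86.96 tilt(tool z) [ 0.0044  0.0019 -1.    ] w 0.0118 F [-0.3  0.2 -1.2] q [-0.5   1.01 -0.27  1.6   0.43  0.58  0.51]
```

Call:
{"method": "servo_tool", "body": {
  "commands": [
    {"delta_rot": [-0.001,0.0025,0.002],"xyz": [0.005,0.0005,-0.001],"jaw": 0},
    {"delta_rot": [0,0.001,0],"xyz": [0.005,0,-0.001],"jaw": 0},
    {"delta_rot": [0,0,0],"xyz": [0.003,0,0],"jaw": 0},
    {"delta_rot": [0,0,0],"xyz": [0.001,0,0],"jaw": 0},
    {"delta_rot": [0,0,0],"xyz": [0,0,0],"jaw": 0},
    {"delta_rot": [0,0,0],"xyz": [0,0,0],"jaw": 0}
  ]
}}

```text
t: 17.32
tcp_pos: [0.562, 0.3542, 0.0222]
tool_rot: [0.025, 1.0, 0.0, -0.0]
contact_force: [0.9, 0.8, -0.4]
grip_width: 0.0117
```

```bash
python3 - <<'E'
from bench import ctrl
from h import *
state(ctrl)
E
```

```text
t 17.32 tcp [0.562  0.3542 0.0222] jawdir 87.13 tilt(tool z) [-5.e-04  6.e-04 -1.e+00] w 0.0117 F [ 0.9  0.8 -0.4] q [-0.49  1.03 -0.28  1.55  0.42  0.62  0.54]
```

Nearly there, 2.3 mm to go.

Call:
{"method": "servo_tool", "body": {
  "commands": [
    {"delta_rot": [0,0,0],"xyz": [0.0012,-0.0005,-0.0006],"jaw": 0},
    {"delta_rot": [0,0,0],"xyz": [0.0008,0,-0.0004],"jaw": 0},
    {"delta_rot": [0,0,0],"xyz": [0,0,0],"jaw": 0},
    {"delta_rot": [0,0,0],"xyz": [0,0,0],"jaw": 0}
  ]
}}

```text
t: 17.65
tcp_pos: [0.5635, 0.3539, 0.0215]
tool_rot: [0.025, 1.0, 0.0, -0.0]
contact_force: [0.1, -0.7, -0.6]
grip_width: 0.0118
```

```bash
python3 - <<'E'
from bench import ctrl
from h import *
state(ctrl)
c=ctrl.capture("wrist");np.savez("w13.npz",**c)
cv2.imwrite("pics/w13.png",cv2.resize(c["image"][180:280,230:430],None,fx=4,fy=4,interpolation=cv2.INTER_CUBIC))
E
```

```text
t 17.65 tcp [0.5635 0.3539 0.0215] jawdir 87.18 tilt(tool z) [-9.e-04  4.e-04 -1.e+00] w 0.0118 F [ 0.1 -0.7 -0.6] q [-0.48  1.03 -0.28  1.55  0.42  0.62  0.54]
```

View pics/w13.png

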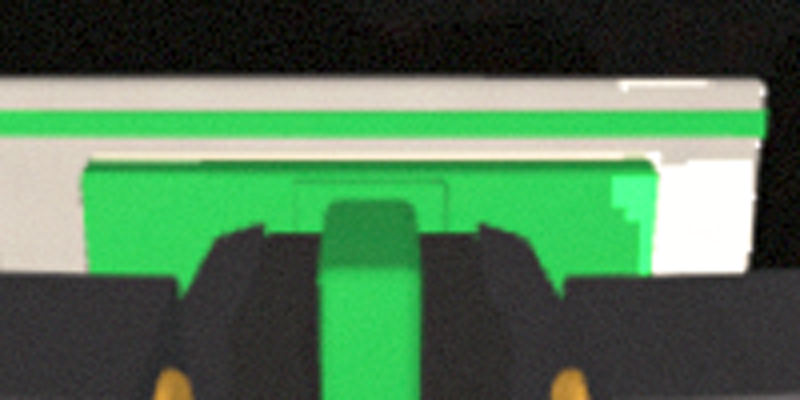

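Call:
{"method": "servo_tool", "body": {
  "commands": [
    {"delta_rot": [0,0,-0.001],"xyz": [0.0008,-0.0003,-0.0005],"jaw": 0},
    {"delta_rot": [0,0,0],"xyz": [0,0,0],"jaw": 0},
    {"delta_rot": [0,0,0],"xyz": [0,0,0],"jaw": 0},
    {"delta_rot": [0,0,0],"xyz": [0,0,0],"jaw": 0}
  ]
}}

```text
t: 18.03
tcp_pos: [0.564, 0.354, 0.0214]
tool_rot: [0.025, 1.0, 0.0, -0.001]
contact_force: [-0.5, -0.4, 0.4]
grip_width: 0.0116
```

```bash
python3 - <<'E'
from bench import ctrl
from px import *
state(ctrl)
c=ctrl.capture("wrist");np.savez("w14.npz",**c)
cv2.imwrite("pics/w14.png",cv2.resize(c["image"][190:235,230:430],None,fx=4,fy=8,interpolation=cv2.INTER_CUBIC))
r=np.load("w4.npz")["image"];cv2.imwrite("pics/w14r.png",cv2.resize(r[190:235,230:430],None,fx=4,fy=8,interpolation=cv2.INTER_CUBIC))
E
```

```text
t 18.03 tcp [0.564  0.354  0.0214] jawdir 87.14 tilt(tool z) [-1.1e-03  8.0e-04 -1.0e+00] w 0.0116 F [-0.5 -0.4  0.4] q [-0.48  1.03 -0.28  1.55  0.42  0.62  0.54]
```

View pics/w14.png

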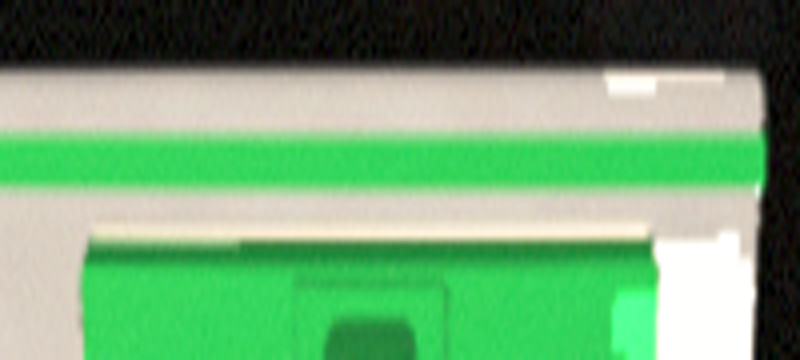

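View pics/w14r.png

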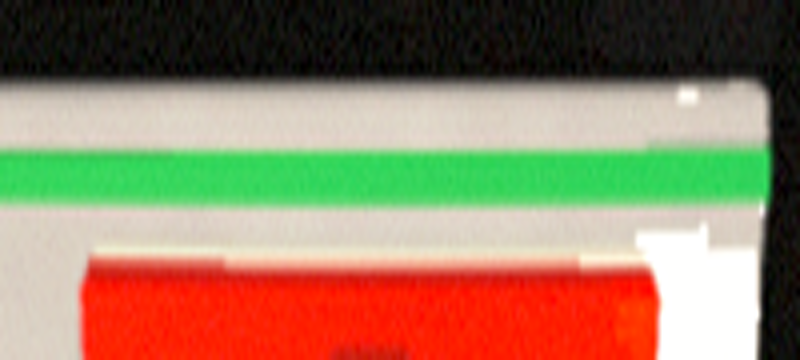

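Green matches red's home view, with the stripe-to-edge gap 52 px in both. Releasing.

Call:
{"method": "servo_tool", "body": {
  "commands": [
    {"delta_rot": [0,0,0],"xyz": [0,-0.0003,-0.0005],"jaw": 0},
    {"delta_rot": [0,0,0],"xyz": [0,0,-0.0005],"jaw": 0},
    {"delta_rot": [0,0,0],"xyz": [0,0,0],"jaw": 0},
    {"delta_rot": [0,0,0],"xyz": [0,0,0],"jaw": 0.15},
    {"delta_rot": [0,0,0],"xyz": [0,0,0],"jaw": 0.3},
    {"delta_rot": [0,0,0],"xyz": [0,0,0],"jaw": 0.35},
    {"delta_rot": [0,0,0],"xyz": [0,0,0.005],"jaw": 0.35},
    {"delta_rot": [0,0,0],"xyz": [0,0,0.02],"jaw": 0.35},
    {"delta_rot": [0,0,0],"xyz": [0,0,0.025],"jaw": 0.35},
    {"delta_rot": [0,0,0],"xyz": [0,0,0.025],"jaw": 0.35},
    {"delta_rot": [0,0,0],"xyz": [0,0,0.01],"jaw": 0.35},
    {"delta_rot": [0,0,0],"xyz": [0,0,0],"jaw": 0.35},
    {"delta_rot": [0,0,0],"xyz": [0,0,0],"jaw": 0.35}
  ]
}}

```text
t: 19.17
tcp_pos: [0.563, 0.3529, 0.1083]
tool_rot: [0.025, 1.0, -0.0, -0.001]
contact_force: [-0.6, 0.5, 0.3]
grip_width: 0.0309
```

```bash
python3 - <<'E'
from bench import ctrl
from px import *
state(ctrl)
c=ctrl.capture("wrist");np.savez("w15.npz",**c)
cv2.imwrite("pics/w15.png",cv2.resize(c["image"][150:240,255:420],None,fx=4.8,fy=4.8,interpolation=cv2.INTER_CUBIC))
E
```

```text
t 19.17 tcp [0.563  0.3529 0.1083] jawdir 87.16 tilt(tool z) [-2.9e-03 -5.0e-04 -1.0e+00] w 0.0309 F [-0.6  0.5  0.3] q [-0.46  0.91 -0.33  1.53  0.38  0.76  0.58]
```

View pics/w15.png

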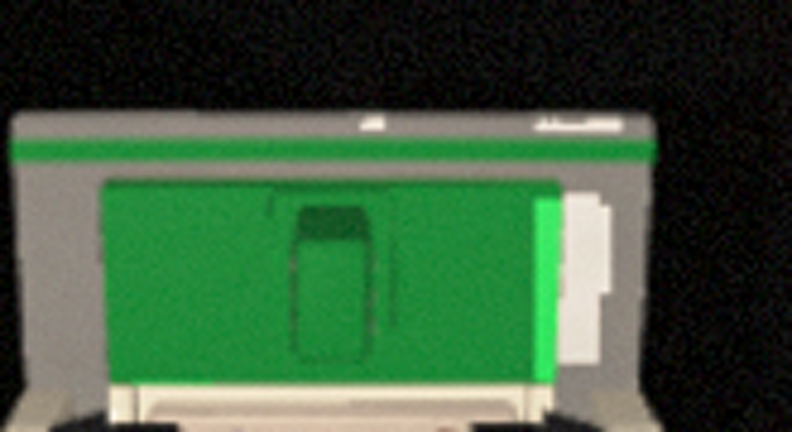

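Call:
{"method": "servo_tool", "body": {
  "commands": [
    {"delta_rot": [0,0,0],"xyz": [0,-0.015,0.015],"jaw": 0.4},
    {"delta_rot": [0,0,0.01],"xyz": [0,-0.03,0.01],"jaw": 0.4},
    {"delta_rot": [0,0,0.01],"xyz": [0,-0.036,0],"jaw": 0.4},
    {"delta_rot": [0,0,0.01],"xyz": [0,-0.036,0],"jaw": 0.4},
    {"delta_rot": [0,0,0.01],"xyz": [0,-0.036,0],"jaw": 0.4},
    {"delta_rot": [0,0,0.01],"xyz": [0,-0.036,0],"jaw": 0.4},
    {"delta_rot": [0,0,0.01],"xyz": [0,-0.036,0],"jaw": 0.4},
    {"delta_rot": [0,0,0.01],"xyz": [0,-0.036,0],"jaw": 0.4},
    {"delta_rot": [0,0,0.01],"xyz": [0,-0.036,0],"jaw": 0.4},
    {"delta_rot": [0,0,0.01],"xyz": [0,-0.036,0],"jaw": 0.4},
    {"delta_rot": [0,0,0.01],"xyz": [0,-0.036,0],"jaw": 0.4},
    {"delta_rot": [0,0,0],"xyz": [0,-0.03,0],"jaw": 0.4},
    {"delta_rot": [0,0,0],"xyz": [0,-0.02,0],"jaw": 0.4},
    {"delta_rot": [0,0,0],"xyz": [0,-0.01,0],"jaw": 0.4},
    {"delta_rot": [0,0,0],"xyz": [0,-0.004,0],"jaw": 0.4},
    {"delta_rot": [0,0,0],"xyz": [0,0,0],"jaw": 0.4},
    {"delta_rot": [0,0,0],"xyz": [0,0,0],"jaw": 0.4},
    {"delta_rot": [0,0,0],"xyz": [0,0,0],"jaw": 0.4},
    {"delta_rot": [0,0,0],"xyz": [0,0,0],"jaw": 0.4}
  ]
}}

```text
t: 20.8
tcp_pos: [0.5441, -0.0929, 0.1114]
tool_rot: [-0.034, 0.999, 0.002, -0.02]
contact_force: [0.4, 1.5, 0.5]
grip_width: 0.0357
```

```bash
python3 - <<'E'
from bench import ctrl
from h import *
state(ctrl)
c=ctrl.capture("wrist");np.savez("w16.npz",**c)
cv2.imwrite("pics/w16c.png",cv2.resize(c["image"][150:250,255:400],None,fx=5.5,fy=5.5,interpolation=cv2.INTER_CUBIC))
E
```

```text
t 20.8 tcp [ 0.5441 -0.0929  0.1114] jawdir 93.87 tilt(tool z) [-0.0397  0.0021 -0.9992] w 0.0357 F [0.4 1.5 0.5] q [ 0.33  0.82 -0.42  1.85  0.53  0.63  1.22]
```

View pics/w16c.png

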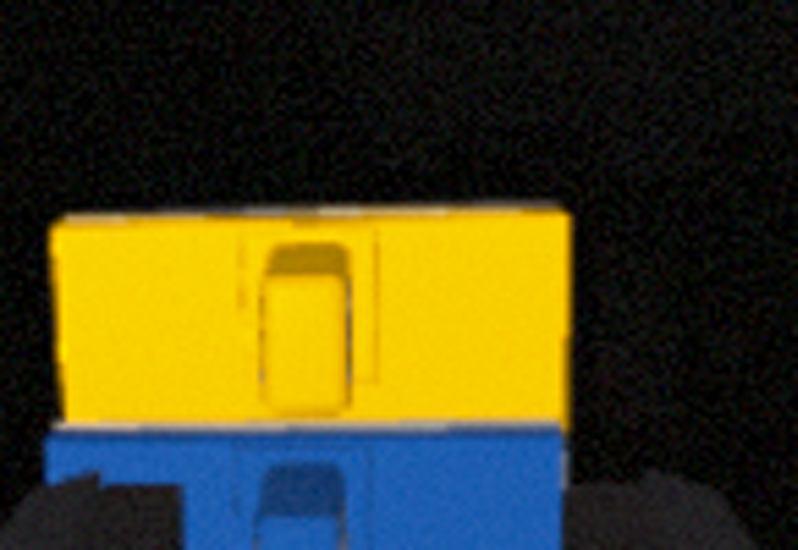

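```bash
python3 - <<'E'
from px import *
f=lambda p,z:up("w16.npz",(255,150),5.5,p,z)[:,:2]
def rep(n,p,z):
    w=f(p,z);d=w[1]-w[0];print(n,"mid",w.mean(0).round(4),"yaw",np.degrees(np.arctan2(-d[0],d[1])).round(2),"len",np.linalg.norm(d).round(4))
rep("bfront",[(46,434),(562,430)],.020)
rep("bfinF",[(258,515),(342,515)],.045)
rep("yfront",[(50,224),(572,212)],.010);rep("yrear",[(65,424),(567,424)],.010);rep("yfinF",[(266,274),(347,274)],.035);rep("yfinR",[(266,412),(344,412)],.035)
E
```

```text
bfront mid [ 0.5603 -0.1032] yaw 4.4 len 0.0773
bfinF mid [ 0.5638 -0.1025] yaw 4.01 len 0.0114
yfront mid [ 0.5297 -0.1043] yaw 5.11 len 0.0789
yrear mid [ 0.5621 -0.1015] yaw 3.9 len 0.0781
yfinF mid [ 0.5327 -0.1037] yaw 3.8 len 0.011
yfinR mid [ 0.5523 -0.1028] yaw 3.91 len 0.0108
```

Call:
{"method": "servo_tool", "body": {
  "commands": [
    {"delta_rot": [-0.0005,-0.012,0.001],"xyz": [0.007,-0.002,-0.002],"jaw": 0.4},
    {"delta_rot": [-0.0005,-0.012,0.001],"xyz": [0.008,-0.003,-0.008],"jaw": 0.4},
    {"delta_rot": [0,-0.01,0],"xyz": [0.007,-0.002,-0.01],"jaw": 0.4},
    {"delta_rot": [0,0,0],"xyz": [0.003,0,-0.008],"jaw": 0.4},
    {"delta_rot": [0,0,0],"xyz": [0,0,-0.004],"jaw": 0.4},
    {"delta_rot": [0,0,0],"xyz": [0,0,0],"jaw": 0.4},
    {"delta_rot": [0,0,0],"xyz": [0,0,0],"jaw": 0.4},
    {"delta_rot": [0,0,0],"xyz": [0,0,0],"jaw": 0.4}
  ]
}}

```text
t: 21.52
tcp_pos: [0.5726, -0.0964, 0.0751]
tool_rot: [-0.038, 0.999, 0.001, -0.001]
contact_force: [1.2, -0.0, 1.2]
grip_width: 0.0349
```

```bash
python3 - <<'E'
from bench import ctrl
from h import *
state(ctrl)
E
```

```text
t 21.52 tcp [ 0.5726 -0.0964  0.0751] jawdir 94.36 tilt(tool z) [-0.0018  0.0028 -1.    ] w 0.0349 F [ 1.2 -0.   1.2] q [ 0.31  0.89 -0.38  1.81  0.57  0.55  1.2 ]
```

Call:
{"method": "servo_tool", "body": {
  "commands": [
    {"delta_rot": [-0.002,-0.0015,-0.003],"xyz": [0.0007,-0.0025,-0.01],"jaw": 0.4},
    {"delta_rot": [0,0,0],"xyz": [0.0005,-0.002,-0.01],"jaw": 0.4},
    {"delta_rot": [0,0,0],"xyz": [0,0,-0.01],"jaw": 0.4},
    {"delta_rot": [0,0,0],"xyz": [0,0,-0.006],"jaw": 0.4},
    {"delta_rot": [0,0,0],"xyz": [0,0,-0.002],"jaw": 0.4},
    {"delta_rot": [0,0,0],"xyz": [0,0,0],"jaw": 0.4},
    {"delta_rot": [0,0,0],"xyz": [0,0,0],"jaw": 0.4}
  ]
}}

```text
t: 22.1
tcp_pos: [0.573, -0.1018, 0.0327]
tool_rot: [-0.036, 0.999, 0.0, -0.001]
contact_force: [0.8, -0.2, -0.2]
grip_width: 0.0356
```

```bash
python3 - <<'E'
from bench import ctrl
from h import *
state(ctrl)
c=ctrl.capture("wrist")
cv2.imwrite("pics/w17.png",cv2.resize(c["image"][150:280,230:430],None,fx=4,fy=4,interpolation=cv2.INTER_CUBIC))
E
```

```text
t 22.1 tcp [ 0.573  -0.1018  0.0327] jawdir 94.15 tilt(tool z) [-1.4e-03  3.0e-04 -1.0e+00] w 0.0356 F [ 0.8 -0.2 -0.2] q [ 0.29  0.95 -0.33  1.82  0.62  0.47  1.17]
```

View pics/w17.png

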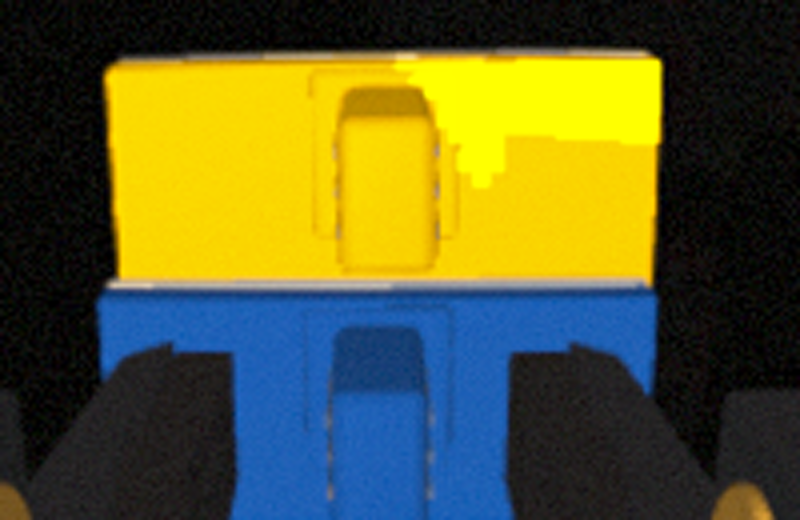

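Call:
{"method": "servo_tool", "body": {
  "commands": [
    {"delta_rot": [0,0,0],"xyz": [0.0005,0.0006,-0.003],"jaw": 0.4},
    {"delta_rot": [0,0,0],"xyz": [0,0,-0.0025],"jaw": 0.4},
    {"delta_rot": [0,0,0],"xyz": [0,0,-0.0007],"jaw": 0.3},
    {"delta_rot": [0,0,0],"xyz": [0,0,0],"jaw": 0.1},
    {"delta_rot": [0,0,0],"xyz": [0,0,0],"jaw": 0},
    {"delta_rot": [0,0,0],"xyz": [0,0,0],"jaw": 0},
    {"delta_rot": [0,0,0],"xyz": [0,0,0],"jaw": 0},
    {"delta_rot": [0,0,0],"xyz": [0,0,0],"jaw": 0}
  ],
  "newtons": 40
}}

```text
t: 22.82
tcp_pos: [0.5746, -0.1009, 0.0274]
tool_rot: [-0.036, 0.999, 0.0, 0.001]
contact_force: [0.2, 0.1, -1.2]
grip_width: 0.0116
```

```bash
python3 - <<'E'
from bench import ctrl
from h import *
state(ctrl)
c=ctrl.capture("wrist");np.savez("w18.npz",**c)
cv2.imwrite("pics/w18.png",cv2.resize(c["image"][180:280,230:430],None,fx=4,fy=4,interpolation=cv2.INTER_CUBIC))
E
```

```text
t 22.82 tcp [ 0.5746 -0.1009  0.0274] jawdir 94.15 tilt(tool z) [ 1.4e-03  5.0e-04 -1.0e+00] w 0.0116 F [ 0.2  0.1 -1.2] q [ 0.28  0.96 -0.32  1.82  0.62  0.46  1.17]
```

View pics/w18.png

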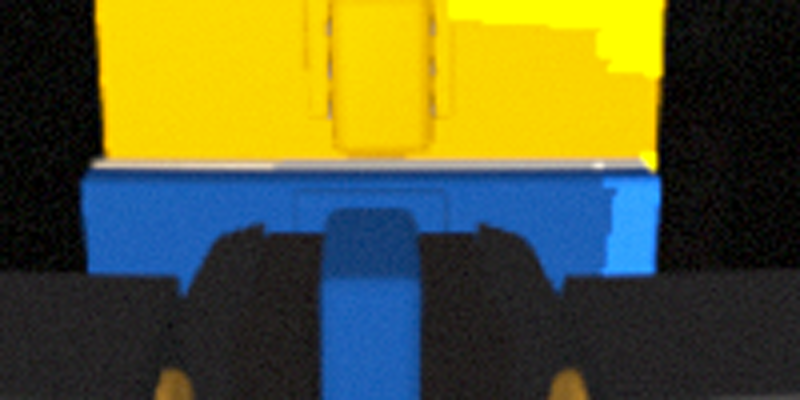

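Call:
{"method": "servo_tool", "body": {
  "commands": [
    {"delta_rot": [0,0,0],"xyz": [0,0,0.008],"jaw": 0},
    {"delta_rot": [0,0,0],"xyz": [0,0,0.02],"jaw": 0},
    {"delta_rot": [0,0,0],"xyz": [0,0,0.025],"jaw": 0},
    {"delta_rot": [0,0,0],"xyz": [-0.002,0.01,0.015],"jaw": 0},
    {"delta_rot": [0,0,-0.006],"xyz": [-0.004,0.025,0.005],"jaw": 0},
    {"delta_rot": [0,0,-0.008],"xyz": [-0.004,0.032,0],"jaw": 0},
    {"delta_rot": [0,0,-0.008],"xyz": [-0.004,0.032,0],"jaw": 0},
    {"delta_rot": [0,0,-0.008],"xyz": [-0.004,0.032,0],"jaw": 0},
    {"delta_rot": [0,0,-0.008],"xyz": [-0.004,0.032,0],"jaw": 0},
    {"delta_rot": [0,0,-0.008],"xyz": [-0.004,0.032,0],"jaw": 0},
    {"delta_rot": [0,0,-0.008],"xyz": [-0.003,0.03,0],"jaw": 0},
    {"delta_rot": [0,0,0],"xyz": [-0.002,0.02,0],"jaw": 0},
    {"delta_rot": [0,0,0],"xyz": [0,0.01,0],"jaw": 0},
    {"delta_rot": [0,0,0],"xyz": [0,0.004,0],"jaw": 0},
    {"delta_rot": [0,0,0],"xyz": [0,0,0],"jaw": 0},
    {"delta_rot": [0,0,0],"xyz": [0,0,0],"jaw": 0},
    {"delta_rot": [0,0,0],"xyz": [0,0,0],"jaw": 0},
    {"delta_rot": [0,0,0],"xyz": [0,0,0],"jaw": 0}
  ]
}}

```text
t: 24.37
tcp_pos: [0.5406, 0.1604, 0.1115]
tool_rot: [-0.001, 1.0, -0.002, 0.002]
contact_force: [-0.3, 0.2, -0.6]
grip_width: 0.0114
```

```bash
python3 - <<'E'
from bench import ctrl
from h import *
state(ctrl)
c=ctrl.capture("wrist");np.savez("w19.npz",**c)
cv2.imwrite("pics/w19c.png",cv2.resize(c["image"][150:250,240:400],None,fx=5,fy=5,interpolation=cv2.INTER_CUBIC))
E
```

```text
t 24.37 tcp [0.5406 0.1604 0.1115] jawdir 90.14 tilt(tool z) [ 0.0047 -0.0036 -1.    ] w 0.0114 F [-0.3  0.2 -0.6] q [-0.18  0.81 -0.32  1.86  0.46  0.55  0.76]
```

View pics/w19c.png

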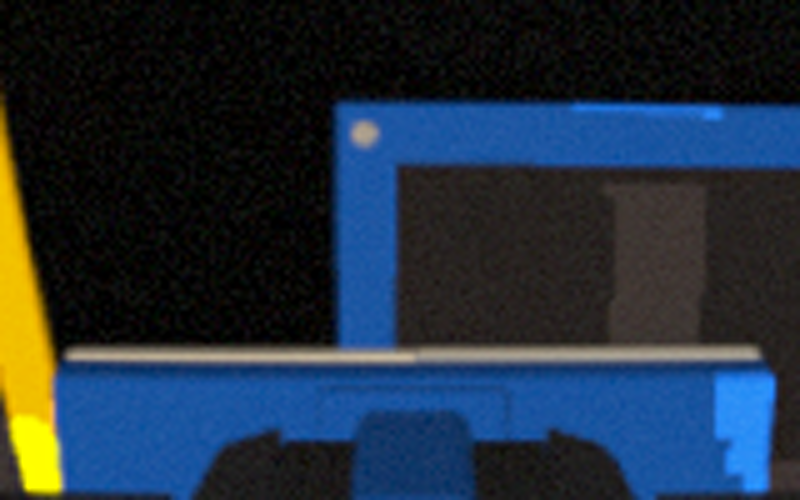

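Call:
{"method": "servo_tool", "body": {
  "commands": [
    {"delta_rot": [0.002,0.002,0.003],"xyz": [0,0.01,-0.005],"jaw": 0},
    {"delta_rot": [0.001,0.002,0.003],"xyz": [0,0.01,-0.012],"jaw": 0},
    {"delta_rot": [0,0,0],"xyz": [0,0.006,-0.012],"jaw": 0},
    {"delta_rot": [0,0,0],"xyz": [0,0.003,-0.007],"jaw": 0},
    {"delta_rot": [0,0,0],"xyz": [0,0,-0.003],"jaw": 0},
    {"delta_rot": [0,0,0],"xyz": [0,0,0],"jaw": 0},
    {"delta_rot": [0,0,0],"xyz": [0,0,0],"jaw": 0},
    {"delta_rot": [0,0,0],"xyz": [0,0,0],"jaw": 0}
  ]
}}

```text
t: 25.08
tcp_pos: [0.5398, 0.1896, 0.0659]
tool_rot: [-0.003, 1.0, -0.002, -0.002]
contact_force: [0.5, 0.1, -0.4]
grip_width: 0.0117
```

```bash
python3 - <<'E'
from bench import ctrl
from h import *
state(ctrl)
c=ctrl.capture("wrist");np.savez("w20.npz",**c)
cv2.imwrite("pics/w20c.png",cv2.resize(c["image"][160:260,240:400],None,fx=5,fy=5,interpolation=cv2.INTER_CUBIC))
E
```

```text
t 25.08 tcp [0.5398 0.1896 0.0659] jawdir 90.34 tilt(tool z) [-0.0032 -0.003  -1.    ] w 0.0117 F [ 0.5  0.1 -0.4] q [-0.26  0.89 -0.28  1.84  0.48  0.49  0.7 ]
```

View pics/w20c.png

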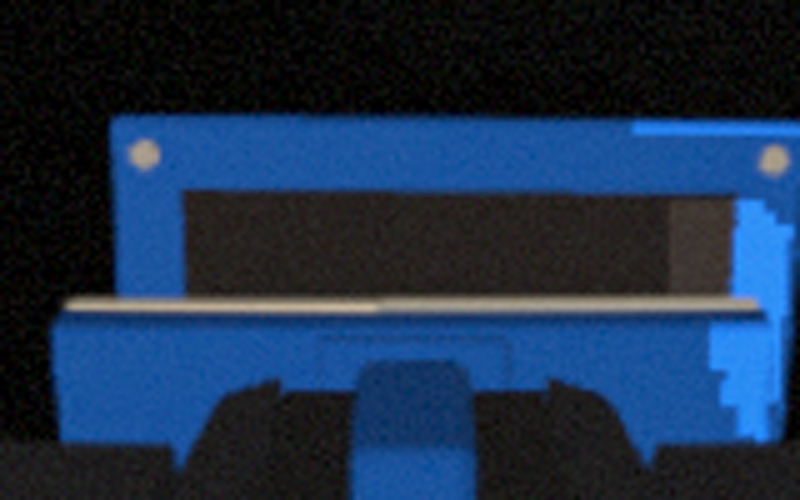

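```bash
cat >> px.py <<'E'
def tf(npz,off,s,p,z,tcp,jaw):
    w=up(npz,off,s,p,z)[:,:2]-np.array(tcp);y=np.radians(jaw-90)
    w=w@np.array([[np.cos(y),np.sin(y)],[-np.sin(y),np.cos(y)]]).T
    d=w[1]-w[0];return (w*1000).round(1).tolist(),"mid",(w.mean(0)*1000).round(1),"ang",np.degrees(np.arctan2(-d[0],d[1])).round(2)
E
python3 - <<'E'
from px import *
a=("w20.npz",(240,160),5);t=([.5398,.1896],90.34)
print("dark",*tf(*a,[(184,190),(735,195)],.004,*t))
print("dots",*tf(*a,[(144,155),(774,161)],.004,*t))
print("outerL",*tf(*a,[(111,116),(184,190)],.004,*t))
print("cb",*tf(*a,[(66,299),(760,299)],.0485,*t))
print("ct",*tf(*a,[(56,320),(770,320)],.0585,*t))
a=("w18.npz",(230,180),4);t=([.5746,-.1009],94.15)
print("held",*tf(*a,[(82,177),(659,177)],.020,*t),*tf(*a,[(92,163),(650,163)],.010,*t))
E
```

```text
dark [[-14.3, -33.8], [-13.7, 43.8]] mid [-14.   5.] ang -0.47
dots [[-19.4, -39.3], [-18.7, 49.2]] mid [-19.   5.] ang -0.47
outerL [[-25.0, -43.8], [-14.3, -33.8]] mid [-19.7 -38.8] ang -46.89
cb [[-12.9, -41.0], [-13.0, 38.0]] mid [-13.   -1.5] ang 0.07
ct [[-13.9, -39.8], [-14.0, 36.9]] mid [-13.9  -1.5] ang 0.08
held [[-13.8, -40.1], [-13.9, 37.4]] mid [-13.8  -1.3] ang 0.02 [[-12.4, -41.0], [-12.4, 38.4]] mid [-12.4  -1.3] ang 0.01
```

Call:
{"method": "servo_tool", "body": {
  "commands": [
    {"delta_rot": [0.0013,-0.0014,-0.004],"xyz": [0,0.0028,-0.008],"jaw": 0},
    {"delta_rot": [0.0013,-0.0014,-0.003],"xyz": [0,0.0026,-0.01],"jaw": 0},
    {"delta_rot": [0,0,0],"xyz": [0,0,-0.008],"jaw": 0},
    {"delta_rot": [0,0,0],"xyz": [0,0,-0.003],"jaw": 0},
    {"delta_rot": [0,0,0],"xyz": [0,0,0],"jaw": 0},
    {"delta_rot": [0,0,0],"xyz": [0,0,0],"jaw": 0},
    {"delta_rot": [0,0,0],"xyz": [0,0,0],"jaw": 0}
  ]
}}

```text
t: 25.72
tcp_pos: [0.5403, 0.1947, 0.0344]
tool_rot: [0.002, 1.0, -0.0, 0.001]
contact_force: [0.0, 0.6, -0.5]
grip_width: 0.0116
```

```bash
python3 - <<'E'
from bench import ctrl
from h import *
state(ctrl)
c=ctrl.capture("wrist");np.savez("w21.npz",**c)
cv2.imwrite("pics/w21c.png",cv2.resize(c["image"][160:260,230:410],None,fx=4.4,fy=6,interpolation=cv2.INTER_CUBIC))
E
```

```text
t 25.72 tcp [0.5403 0.1947 0.0344] jawdir 89.81 tilt(tool z) [ 1.1e-03 -3.0e-04 -1.0e+00] w 0.0116 F [ 0.   0.6 -0.5] q [-0.28  0.94 -0.25  1.85  0.5   0.42  0.67]
```

View pics/w21c.png

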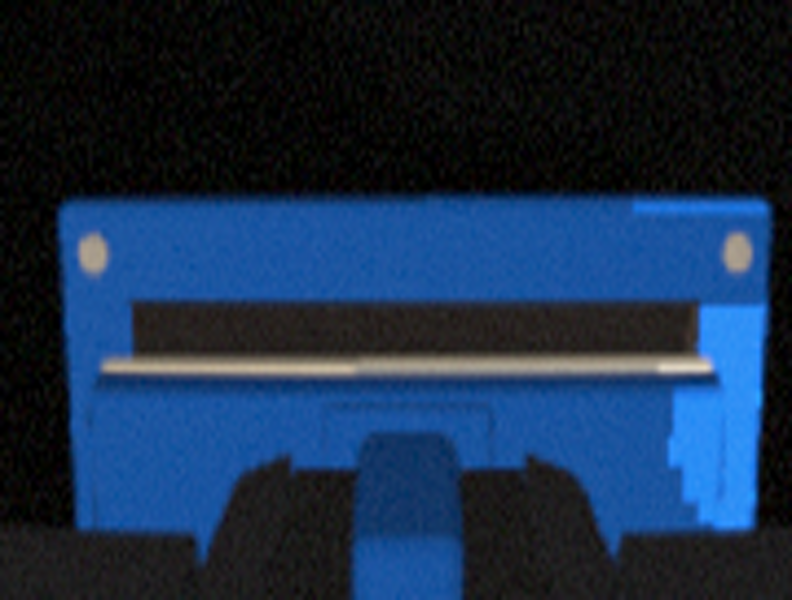

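```bash
python3 - <<'E'
from px import *
a=("w21.npz",(230,160),np.array([4.4,6]));t=([.5403,.1947],89.81)
print("dark",*tf(*a,[(133,302),(698,302)],.004,*t))
print("dots",*tf(*a,[(93,254),(737,253)],.004,*t))
print("outer",*tf(*a,[(60,200),(769,200)],.004,*t))
print("cb",*tf(*a,[(102,358),(713,356)],.017,*t))
print("ct",*tf(*a,[(96,381),(718,381)],.027,*t))
E
```

```text
dark [[-14.6, -39.2], [-14.6, 38.7]] mid [-14.6  -0.2] ang 0.02
dots [[-19.6, -44.5], [-19.7, 43.9]] mid [-19.6  -0.3] ang 0.09
outer [[-25.2, -48.9], [-25.2, 48.1]] mid [-25.2  -0.4] ang 0.03
cb [[-12.9, -40.8], [-13.2, 38.1]] mid [-13.1  -1.4] ang 0.17
ct [[-14.1, -39.3], [-14.2, 36.5]] mid [-14.2  -1.4] ang 0.03
```

Call:
{"method": "servo_tool", "body": {
  "commands": [
    {"delta_rot": [0,0.001,0],"xyz": [-0.0008,0.001,-0.005],"jaw": 0},
    {"delta_rot": [0,0,0],"xyz": [0,0,-0.004],"jaw": 0},
    {"delta_rot": [0,0,0],"xyz": [0,0,-0.001],"jaw": 0},
    {"delta_rot": [0,0,0],"xyz": [0,0,0],"jaw": 0},
    {"delta_rot": [0,0,0],"xyz": [0,0,0],"jaw": 0}
  ]
}}

```text
t: 26.18
tcp_pos: [0.5401, 0.1959, 0.0241]
tool_rot: [0.002, 1.0, 0.0, 0.001]
contact_force: [0.2, 0.7, -1.1]
grip_width: 0.0116
```

```bash
python3 - <<'E'
from bench import ctrl
from h import *
state(ctrl)
c=ctrl.capture("wrist");np.savez("w22.npz",**c)
cv2.imwrite("pics/w22c.png",cv2.resize(c["image"][160:260,230:410],None,fx=4.4,fy=6,interpolation=cv2.INTER_CUBIC))
E
```

```text
t 26.18 tcp [0.5401 0.1959 0.0241] jawdir 89.79 tilt(tool z) [ 1.6e-03  4.0e-04 -1.0e+00] w 0.0116 F [ 0.2  0.7 -1.1] q [-0.29  0.95 -0.23  1.85  0.51  0.4   0.66]
```

View pics/w22c.png

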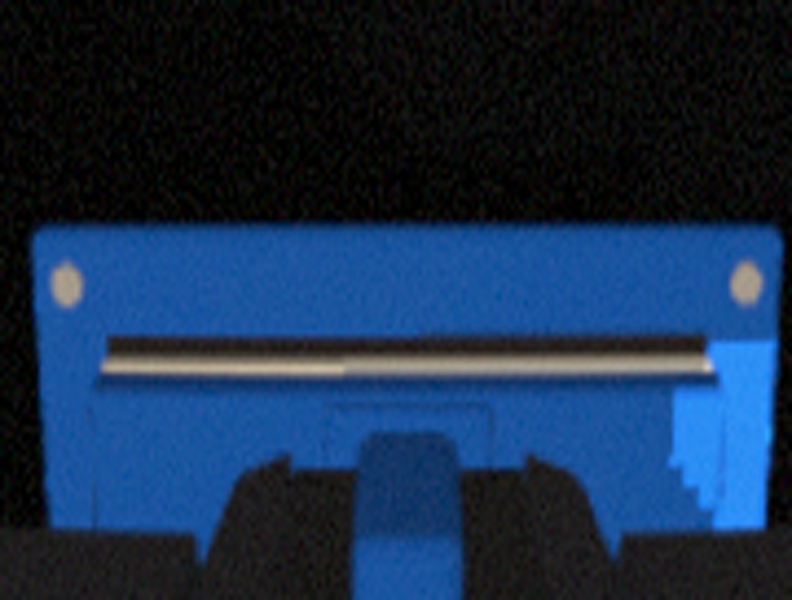

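Call:
{"method": "servo_tool", "body": {
  "commands": [
    {"delta_rot": [0,0.0012,0.001],"xyz": [-0.0011,0,-0.0012],"jaw": 0},
    {"delta_rot": [0,0,0],"xyz": [-0.0003,0,-0.0005],"jaw": 0},
    {"delta_rot": [0,0,0],"xyz": [0,0,0],"jaw": 0},
    {"delta_rot": [0,0,0],"xyz": [0,0,0],"jaw": 0}
  ]
}}

```text
t: 26.57
tcp_pos: [0.5388, 0.196, 0.0226]
tool_rot: [0.001, 1.0, 0.0, 0.0]
contact_force: [0.0, -0.4, -1.3]
grip_width: 0.0117
```

```bash
python3 - <<'E'
from bench import ctrl
from h import *
state(ctrl)
c=ctrl.capture("wrist");np.savez("w23.npz",**c)
cv2.imwrite("pics/w23c.png",cv2.resize(c["image"][160:260,230:410],None,fx=4.4,fy=6,interpolation=cv2.INTER_CUBIC))
E
```

```text
t 26.57 tcp [0.5388 0.196  0.0226] jawdir 89.85 tilt(tool z) [ 8.e-04  7.e-04 -1.e+00] w 0.0117 F [ 0.  -0.4 -1.3] q [-0.29  0.96 -0.23  1.85  0.51  0.39  0.66]
```

View pics/w23c.png

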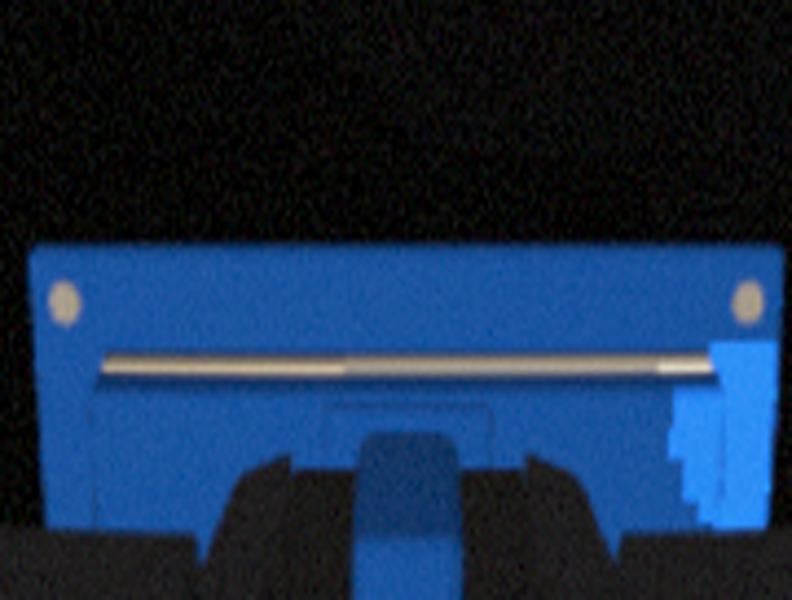

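Aligned front and sides. Lowering the last millimetre, releasing and retreating.

Call:
{"method": "servo_tool", "body": {
  "commands": [
    {"delta_rot": [0,0,0],"xyz": [0,0,-0.0008],"jaw": 0},
    {"delta_rot": [0,0,0],"xyz": [0,0,-0.0006],"jaw": 0},
    {"delta_rot": [0,0,0],"xyz": [0,0,0],"jaw": 0},
    {"delta_rot": [0,0,0],"xyz": [0,0,0],"jaw": 0.15},
    {"delta_rot": [0,0,0],"xyz": [0,0,0],"jaw": 0.3},
    {"delta_rot": [0,0,0],"xyz": [0,0,0],"jaw": 0.35},
    {"delta_rot": [0,0,0],"xyz": [0,0,0.005],"jaw": 0.35},
    {"delta_rot": [0,0,0],"xyz": [0,0,0.02],"jaw": 0.35},
    {"delta_rot": [0,0,0],"xyz": [0,0,0.025],"jaw": 0.35},
    {"delta_rot": [0,0,0],"xyz": [0,0,0.02],"jaw": 0.35},
    {"delta_rot": [0,0,0],"xyz": [0,-0.015,0.005],"jaw": 0.35},
    {"delta_rot": [0,0,0.01],"xyz": [0,-0.03,0],"jaw": 0.4},
    {"delta_rot": [0,0,0.01],"xyz": [0,-0.034,0],"jaw": 0.4},
    {"delta_rot": [0,0,0.01],"xyz": [0,-0.034,0],"jaw": 0.4},
    {"delta_rot": [0,0,0.01],"xyz": [0,-0.034,0],"jaw": 0.4},
    {"delta_rot": [0,0,0.01],"xyz": [0,-0.034,0],"jaw": 0.4},
    {"delta_rot": [0,0,0.01],"xyz": [0,-0.034,0],"jaw": 0.4},
    {"delta_rot": [0,0,0],"xyz": [0,-0.025,0],"jaw": 0.4},
    {"delta_rot": [0,0,0],"xyz": [0,-0.012,0],"jaw": 0.4},
    {"delta_rot": [0,0,0],"xyz": [0,-0.004,0],"jaw": 0.4}
  ]
}}

```text
t: 28.28
tcp_pos: [0.5384, -0.0663, 0.1069]
tool_rot: [-0.034, 0.999, 0.003, 0.005]
contact_force: [0.6, -0.1, 0.7]
grip_width: 0.0356
```

Call:
{"method": "servo_tool", "body": {
  "commands": [
    {"delta_rot": [0,0,0],"xyz": [0,0,0],"jaw": 0.4},
    {"delta_rot": [0,0,0],"xyz": [0,0,0],"jaw": 0.4},
    {"delta_rot": [0,0,0],"xyz": [0,0,0],"jaw": 0.4}
  ]
}}

```text
t: 28.53
tcp_pos: [0.5386, -0.0663, 0.1076]
tool_rot: [-0.033, 0.999, 0.003, 0.006]
contact_force: [0.2, 0.2, -0.0]
grip_width: 0.0349
```

```bash
python3 - <<'E'
from bench import ctrl
from h import *
state(ctrl)
c=ctrl.capture("wrist");np.savez("w24.npz",**c)
cv2.imwrite("pics/w24.png",c["image"])
c=ctrl.capture("top");cv2.imwrite("pics/t24.png",cv2.resize(c["image"][150:250,145:305],None,fx=5,fy=5,interpolation=cv2.INTER_CUBIC))
E
```

```text
t 28.53 tcp [ 0.5386 -0.0663  0.1076] jawdir 93.81 tilt(tool z) [ 0.0112  0.006  -0.9999] w 0.0349 F [ 0.2  0.2 -0. ] q [ 0.27  0.8  -0.39  1.93  0.57  0.51  1.13]
```

View pics/w24.png

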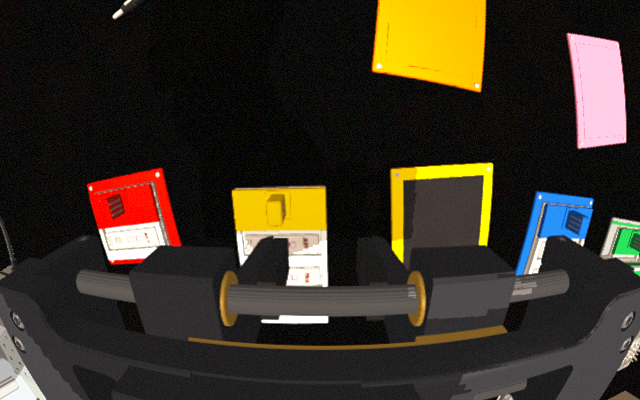

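View pics/t24.png

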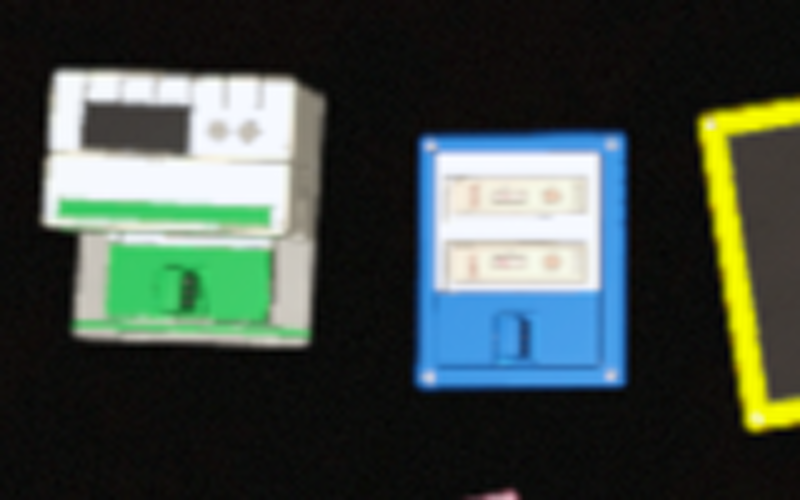

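```bash
python3 - <<'E'
import cv2
a=cv2.imread("pics/w24.png")
cv2.imwrite("pics/w24c.png",cv2.resize(a[175:245,215:345],None,fx=6,fy=6,interpolation=cv2.INTER_CUBIC))
E
```

```text
(no output)
```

View pics/w24c.png

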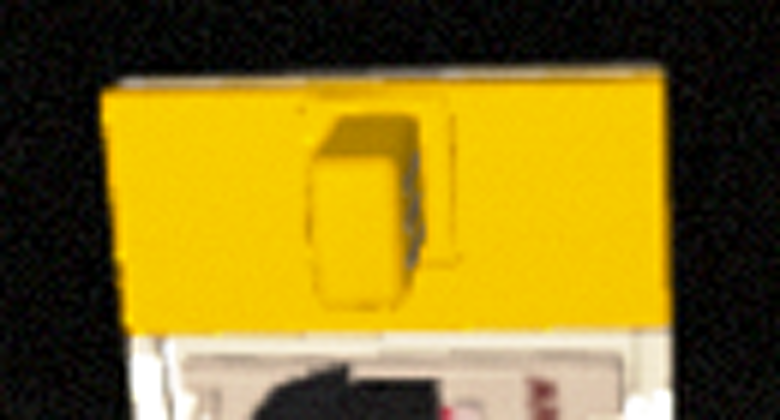

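```bash
python3 - <<'E'
from px import *
f=lambda p,z:up("w24.npz",(215,175),6,p,z)[:,:2]
def rep(n,p,z):
    w=f(p,z);d=w[1]-w[0];print(n,"mid",w.mean(0).round(4),"yaw",np.degrees(np.arctan2(-d[0],d[1])).round(2),"len",np.linalg.norm(d).round(4))
rep("yfront",[(102,92),(664,80)],.010);rep("yrear",[(124,336),(670,331)],.010);rep("yfinF",[(315,158),(400,156)],.035);rep("yfinR",[(315,307),(400,307)],.035)
E
```

```text
yfront mid [ 0.5298 -0.1044] yaw 4.76 len 0.0779
yrear mid [ 0.5659 -0.1014] yaw 4.77 len 0.0787
yfinF mid [ 0.5328 -0.1033] yaw 5.09 len 0.0106
yfinR mid [ 0.5525 -0.1029] yaw 4.2 len 0.0109
```

Call:
{"method": "servo_tool", "body": {
  "commands": [
    {"delta_rot": [-0.002,0.004,0.005],"xyz": [0.002,-0.01,-0.005],"jaw": 0.4},
    {"delta_rot": [-0.002,0.003,0.005],"xyz": [0.002,-0.012,-0.01],"jaw": 0.4},
    {"delta_rot": [-0.001,0.002,0.002],"xyz": [0,-0.006,-0.012],"jaw": 0.4},
    {"delta_rot": [0,0,0],"xyz": [0,-0.002,-0.01],"jaw": 0.4},
    {"delta_rot": [0,0,0],"xyz": [0,0,-0.005],"jaw": 0.4},
    {"delta_rot": [0,0,0],"xyz": [0,0,0],"jaw": 0.4},
    {"delta_rot": [0,0,0],"xyz": [0,0,0],"jaw": 0.4},
    {"delta_rot": [0,0,0],"xyz": [0,0,0],"jaw": 0.4}
  ]
}}

```text
t: 29.3
tcp_pos: [0.5423, -0.0956, 0.0591]
tool_rot: [-0.043, 0.999, 0.001, -0.001]
contact_force: [-0.0, -0.4, -0.6]
grip_width: 0.0353
```

```bash
python3 - <<'E'
from bench import ctrl
from h import *
state(ctrl)
E
```

```text
t 29.3 tcp [ 0.5423 -0.0956  0.0591] jawdir 94.94 tilt(tool z) [-0.0019  0.0024 -1.    ] w 0.0353 F [-0.  -0.4 -0.6] q [ 0.29  0.89 -0.34  1.91  0.63  0.45  1.15]
```

Call:
{"method": "servo_tool", "body": {
  "commands": [
    {"delta_rot": [-0.0015,-0.0015,-0.004],"xyz": [0.0005,-0.003,-0.006],"jaw": 0.4},
    {"delta_rot": [0,0,-0.001],"xyz": [0.0005,-0.003,-0.01],"jaw": 0.4},
    {"delta_rot": [0,0,0],"xyz": [0,0,-0.009],"jaw": 0.4},
    {"delta_rot": [0,0,0],"xyz": [0,0,-0.004],"jaw": 0.4},
    {"delta_rot": [0,0,0],"xyz": [0,0,-0.001],"jaw": 0.4},
    {"delta_rot": [0,0,0],"xyz": [0,0,0],"jaw": 0.4},
    {"delta_rot": [0,0,0],"xyz": [0,0,0],"jaw": 0.4}
  ]
}}

```text
t: 29.88
tcp_pos: [0.5439, -0.1012, 0.0264]
tool_rot: [-0.041, 0.999, 0.001, 0.001]
contact_force: [-0.6, 0.6, 0.8]
grip_width: 0.0355
```

```bash
python3 - <<'E'
from bench import ctrl
from h import *
state(ctrl)
c=ctrl.capture("wrist")
cv2.imwrite("pics/w25.png",cv2.resize(c["image"][150:280,230:430],None,fx=4,fy=4,interpolation=cv2.INTER_CUBIC))
E
```

```text
t 29.88 tcp [ 0.5439 -0.1012  0.0264] jawdir 94.71 tilt(tool z) [ 0.001   0.0013 -1.    ] w 0.0355 F [-0.6  0.6  0.8] q [ 0.27  0.94 -0.29  1.91  0.66  0.39  1.12]
```

View pics/w25.png

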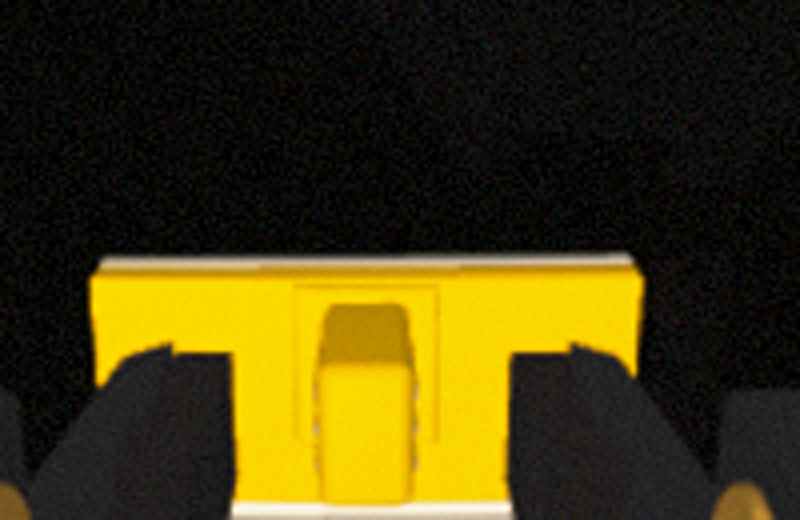

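Call:
{"method": "servo_tool", "body": {
  "commands": [
    {"delta_rot": [0,0,0],"xyz": [0,-0.0003,-0.004],"jaw": 0.4},
    {"delta_rot": [0,0,0],"xyz": [0,0,-0.004],"jaw": 0.4},
    {"delta_rot": [0,0,0],"xyz": [0,0,-0.0015],"jaw": 0.3},
    {"delta_rot": [0,0,0],"xyz": [0,0,0],"jaw": 0.1},
    {"delta_rot": [0,0,0],"xyz": [0,0,0],"jaw": 0},
    {"delta_rot": [0,0,0],"xyz": [0,0,0],"jaw": 0},
    {"delta_rot": [0,0,0],"xyz": [0,0,0],"jaw": 0},
    {"delta_rot": [0,0,0],"xyz": [0,0,0],"jaw": 0}
  ],
  "newtons": 45
}}

```text
t: 30.6
tcp_pos: [0.5445, -0.1014, 0.0167]
tool_rot: [-0.041, 0.999, 0.001, 0.001]
contact_force: [-0.6, 0.6, -1.0]
grip_width: 0.0116
```

```bash
python3 - <<'E'
from bench import ctrl
from h import *
state(ctrl)
c=ctrl.capture("wrist");np.savez("w26.npz",**c)
cv2.imwrite("pics/w26.png",cv2.resize(c["image"][180:280,230:430],None,fx=4,fy=4,interpolation=cv2.INTER_CUBIC))
E
```

```text
t 30.6 tcp [ 0.5445 -0.1014  0.0167] jawdir 94.72 tilt(tool z) [ 0.0027  0.0015 -1.    ] w 0.0116 F [-0.6  0.6 -1. ] q [ 0.26  0.96 -0.28  1.91  0.67  0.36  1.11]
```

View pics/w26.png

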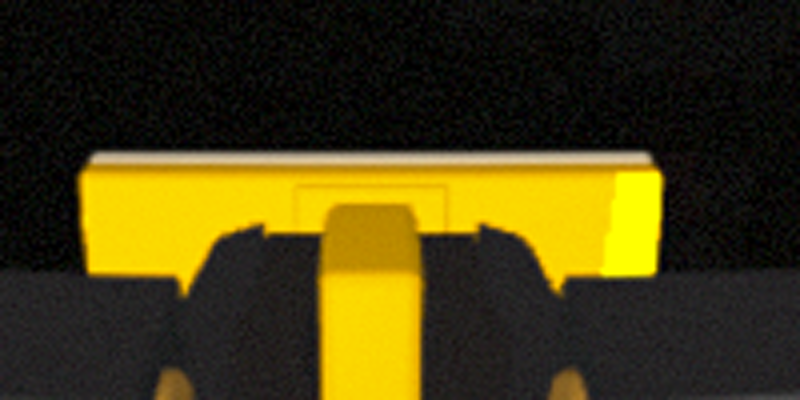

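Call:
{"method": "servo_tool", "body": {
  "commands": [
    {"delta_rot": [0,0,0],"xyz": [0,0,0.008],"jaw": 0},
    {"delta_rot": [0,0,0],"xyz": [0,0,0.018],"jaw": 0},
    {"delta_rot": [-0.001,0.002,0.01],"xyz": [-0.002,0.01,0.02],"jaw": 0},
    {"delta_rot": [0,0,0.012],"xyz": [-0.003,0.02,0.012],"jaw": 0},
    {"delta_rot": [0,0,0.012],"xyz": [-0.003,0.025,0],"jaw": 0},
    {"delta_rot": [0,0,0.012],"xyz": [-0.003,0.025,0],"jaw": 0},
    {"delta_rot": [0,0,0.012],"xyz": [-0.003,0.02,0],"jaw": 0},
    {"delta_rot": [0,0,0.005],"xyz": [-0.002,0.01,0],"jaw": 0},
    {"delta_rot": [0,0,0],"xyz": [0,0.005,0],"jaw": 0},
    {"delta_rot": [0,0,0],"xyz": [0,0,0],"jaw": 0},
    {"delta_rot": [0,0,0],"xyz": [0,0,0],"jaw": 0},
    {"delta_rot": [0,0,0],"xyz": [0,0,0],"jaw": 0},
    {"delta_rot": [0,0,0],"xyz": [0,0,0],"jaw": 0}
  ]
}}

```text
t: 31.73
tcp_pos: [0.5261, 0.0108, 0.0811]
tool_rot: [-0.069, 0.998, -0.003, -0.001]
contact_force: [-0.3, -0.2, -1.8]
grip_width: 0.0118
```

```bash
python3 - <<'E'
from bench import ctrl
from h import *
state(ctrl)
c=ctrl.capture("wrist");np.savez("w27.npz",**c)
cv2.imwrite("pics/w27c.png",cv2.resize(c["image"][150:250,240:410],None,fx=4.7,fy=4.7,interpolation=cv2.INTER_CUBIC))
E
```

```text
t 31.73 tcp [0.5261 0.0108 0.0811] jawdir 97.9 tilt(tool z) [-7.0e-04 -5.5e-03 -1.0e+00] w 0.0118 F [-0.3 -0.2 -1.8] q [ 0.08  0.83 -0.32  1.98  0.61  0.43  1.  ]
```

View pics/w27c.png

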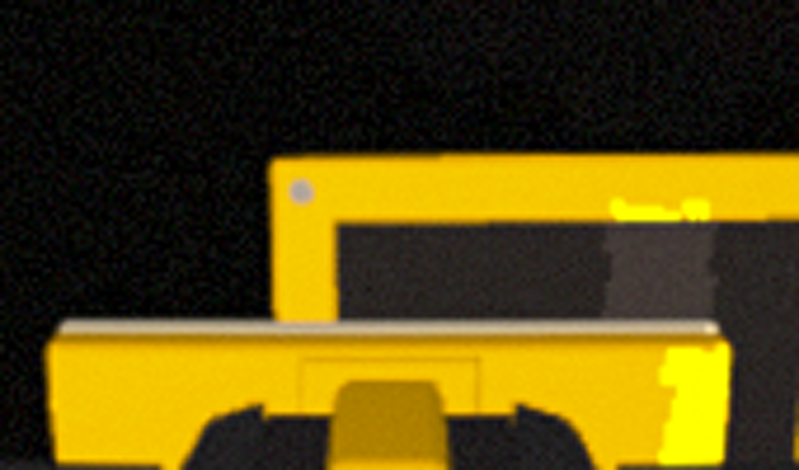

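Moving on by (−0.001, +0.029) and lowering.

Call:
{"method": "servo_tool", "body": {
  "commands": [
    {"delta_rot": [0.002,0,0.007],"xyz": [0,0.009,-0.005],"jaw": 0},
    {"delta_rot": [0.002,0,0.006],"xyz": [0,0.009,-0.009],"jaw": 0},
    {"delta_rot": [0,0,0],"xyz": [0,0.005,-0.008],"jaw": 0},
    {"delta_rot": [0,0,0],"xyz": [0,0.002,-0.005],"jaw": 0},
    {"delta_rot": [0,0,0],"xyz": [0,0,0],"jaw": 0},
    {"delta_rot": [0,0,0],"xyz": [0,0,0],"jaw": 0},
    {"delta_rot": [0,0,0],"xyz": [0,0,0],"jaw": 0}
  ]
}}

```text
t: 32.37
tcp_pos: [0.5254, 0.0366, 0.0495]
tool_rot: [-0.075, 0.997, -0.001, -0.002]
contact_force: [-0.2, 0.2, -1.8]
grip_width: 0.0119
```

```bash
python3 - <<'E'
from bench import ctrl
from h import *
state(ctrl)
c=ctrl.capture("wrist");np.savez("w28.npz",**c)
cv2.imwrite("pics/w28c.png",cv2.resize(c["image"][160:260,230:410],None,fx=4.4,fy=6,interpolation=cv2.INTER_CUBIC))
E
```

```text
t 32.37 tcp [0.5254 0.0366 0.0495] jawdir 98.56 tilt(tool z) [-0.0032 -0.0023 -1.    ] w 0.0119 F [-0.2  0.2 -1.8] q [ 0.01  0.88 -0.27  1.98  0.64  0.36  0.94]
```

View pics/w28c.png

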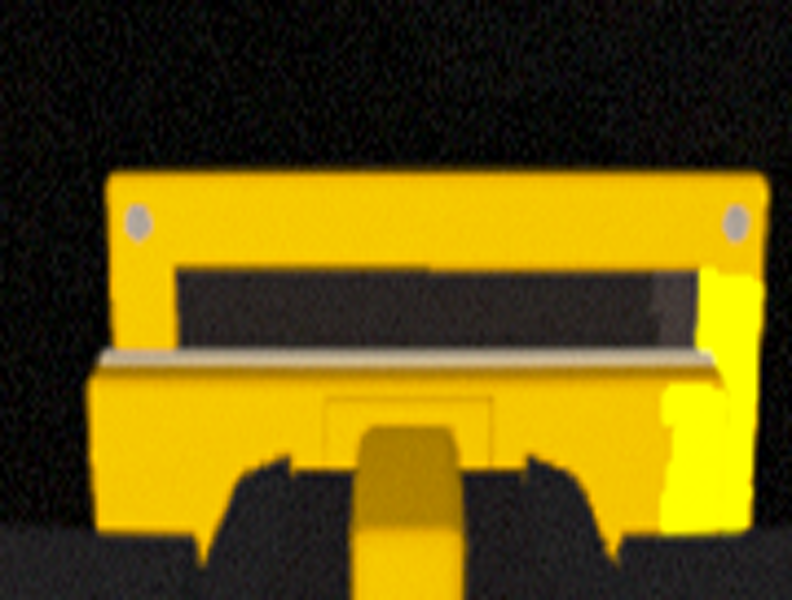

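```bash
python3 - <<'E'
from px import *
a=("w28.npz",(230,160),np.array([4.4,6]));t=([.5254,.0366],98.56)
print("dark",*tf(*a,[(176,268),(697,271)],.004,*t))
print("dots",*tf(*a,[(139,222),(736,223)],.004,*t))
print("outer",*tf(*a,[(106,173),(768,174)],.004,*t))
print("cb",*tf(*a,[(102,349),(713,350)],.0328,*t))
print("ct",*tf(*a,[(91,375),(720,373)],.0428,*t))
E
```

```text
dark [[-14.2, -35.7], [-13.9, 41.7]] mid [-14.1   3. ] ang -0.21
dots [[-19.4, -41.1], [-19.4, 47.4]] mid [-19.4   3.1] ang -0.01
outer [[-24.8, -45.8], [-24.9, 52.0]] mid [-24.9   3.1] ang 0.01
cb [[-14.3, -40.6], [-14.3, 37.9]] mid [-14.3  -1.4] ang -0.02
ct [[-15.1, -39.7], [-15.4, 36.6]] mid [-15.2  -1.6] ang 0.2
```

Call:
{"method": "servo_tool", "body": {
  "commands": [
    {"delta_rot": [0.001,-0.0015,0],"xyz": [-0.0002,0.002,-0.006],"jaw": 0},
    {"delta_rot": [0.001,-0.001,0],"xyz": [-0.0002,0.0018,-0.007],"jaw": 0},
    {"delta_rot": [0,0,0],"xyz": [0,0,-0.005],"jaw": 0},
    {"delta_rot": [0,0,0],"xyz": [0,0,-0.001],"jaw": 0},
    {"delta_rot": [0,0,0],"xyz": [0,0,0],"jaw": 0},
    {"delta_rot": [0,0,0],"xyz": [0,0,0],"jaw": 0}
  ]
}}

```text
t: 32.92
tcp_pos: [0.5254, 0.0399, 0.029]
tool_rot: [-0.074, 0.997, -0.0, 0.0]
contact_force: [-0.2, -0.4, -0.7]
grip_width: 0.0116
```

```bash
python3 - <<'E'
from bench import ctrl
from h import *
state(ctrl)
c=ctrl.capture("wrist");np.savez("w29.npz",**c)
cv2.imwrite("pics/w29c.png",cv2.resize(c["image"][160:260,230:410],None,fx=4.4,fy=6,interpolation=cv2.INTER_CUBIC))
E
```

```text
t 32.92 tcp [0.5254 0.0399 0.029 ] jawdir 98.47 tilt(tool z) [ 7.e-04 -5.e-04 -1.e+00] w 0.0116 F [-0.2 -0.4 -0.7] q [-0.02  0.92 -0.23  1.99  0.66  0.31  0.92]
```

View pics/w29c.png

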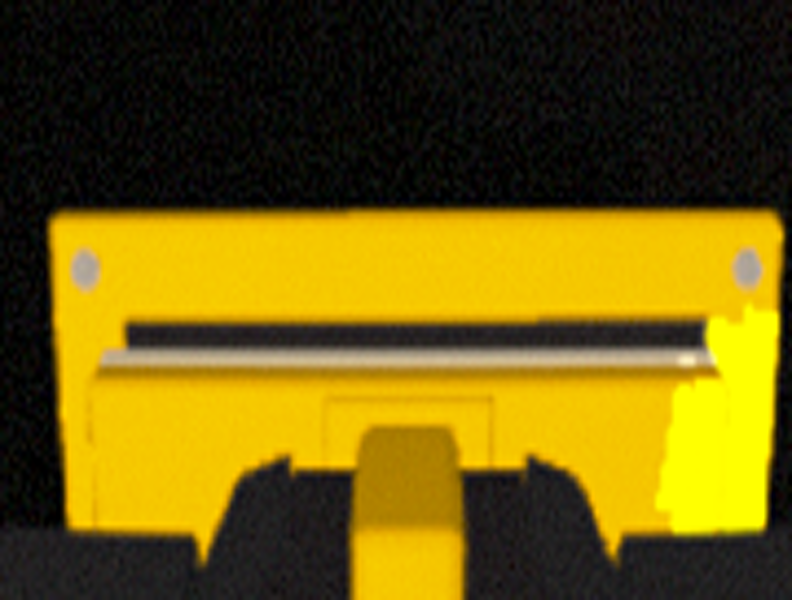

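```bash
python3 - <<'E'
from px import *
a=("w29.npz",(230,160),np.array([4.4,6]));t=([.5254,.0399],98.47)
print("dark",*tf(*a,[(126,323),(706,320)],.004,*t))
print("dots",*tf(*a,[(86,269),(747,268)],.004,*t))
print("outer",*tf(*a,[(50,212),(781,212)],.004,*t))
print("cb",*tf(*a,[(102,350),(712,350)],.0123,*t))
E
```

```text
dark [[-14.3, -39.1], [-14.6, 38.6]] mid [-14.4  -0.2] ang 0.25
dots [[-19.8, -44.3], [-19.9, 44.0]] mid [-19.8  -0.2] ang 0.1
outer [[-25.5, -48.9], [-25.6, 48.3]] mid [-25.6  -0.3] ang 0.03
cb [[-14.2, -40.6], [-14.2, 37.7]] mid [-14.2  -1.5] ang 0.04
```

Call:
{"method": "servo_tool", "body": {
  "commands": [
    {"delta_rot": [0,0,0.0015],"xyz": [-0.0004,0.0011,-0.003],"jaw": 0},
    {"delta_rot": [0,0,0],"xyz": [0,0,-0.0025],"jaw": 0},
    {"delta_rot": [0,0,0],"xyz": [0,0,-0.0005],"jaw": 0},
    {"delta_rot": [0,0,0],"xyz": [0,0,0],"jaw": 0},
    {"delta_rot": [0,0,0],"xyz": [0,0,0],"jaw": 0}
  ]
}}

```text
t: 33.38
tcp_pos: [0.5255, 0.041, 0.0229]
tool_rot: [-0.075, 0.997, -0.0, 0.001]
contact_force: [0.1, -0.4, -2.0]
grip_width: 0.0117
```

```bash
python3 - <<'E'
from bench import ctrl
from h import *
state(ctrl)
c=ctrl.capture("wrist");np.savez("w30.npz",**c)
cv2.imwrite("pics/w30c.png",cv2.resize(c["image"][160:260,230:410],None,fx=4.4,fy=6,interpolation=cv2.INTER_CUBIC))
E
```

```text
t 33.38 tcp [0.5255 0.041  0.0229] jawdir 98.55 tilt(tool z) [ 1.8e-03 -2.0e-04 -1.0e+00] w 0.0117 F [ 0.1 -0.4 -2. ] q [-0.03  0.93 -0.22  1.99  0.67  0.29  0.91]
```

View pics/w30c.png

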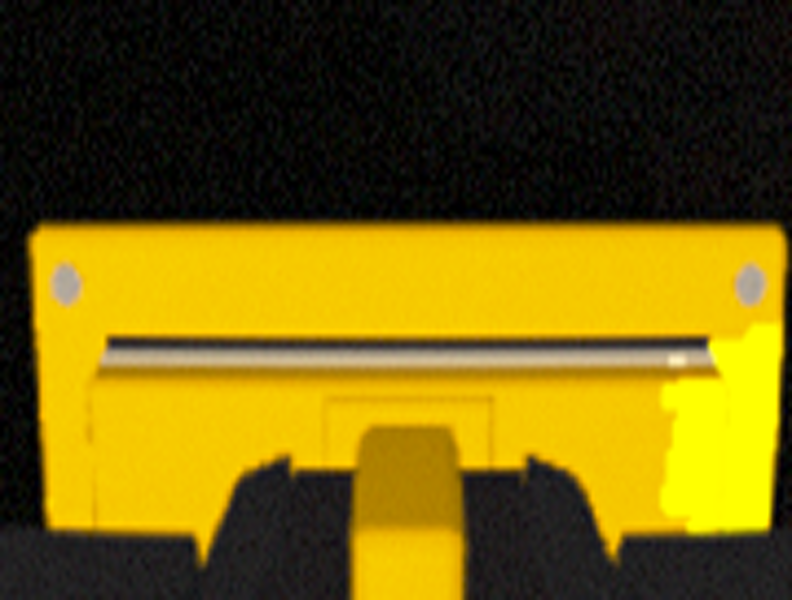

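Call:
{"method": "servo_tool", "body": {
  "commands": [
    {"delta_rot": [0,0.0015,0],"xyz": [-0.0005,-0.0001,-0.001],"jaw": 0},
    {"delta_rot": [0,0,0],"xyz": [0,0,-0.0007],"jaw": 0},
    {"delta_rot": [0,0,0],"xyz": [0,0,0],"jaw": 0},
    {"delta_rot": [0,0,0],"xyz": [0,0,0],"jaw": 0}
  ]
}}

```text
t: 33.77
tcp_pos: [0.5251, 0.0409, 0.0213]
tool_rot: [-0.074, 0.997, -0.0, 0.0]
contact_force: [-0.6, -0.1, -1.5]
grip_width: 0.0118
```

```bash
python3 - <<'E'
from bench import ctrl
from h import *
state(ctrl)
c=ctrl.capture("wrist");np.savez("w31.npz",**c)
cv2.imwrite("pics/w31c.png",cv2.resize(c["image"][160:260,230:410],None,fx=4.4,fy=6,interpolation=cv2.INTER_CUBIC))
E
```

```text
t 33.77 tcp [0.5251 0.0409 0.0213] jawdir 98.54 tilt(tool z) [ 7.e-04 -0.e+00 -1.e+00] w 0.0118 F [-0.6 -0.1 -1.5] q [-0.03  0.93 -0.22  1.99  0.67  0.29  0.91]
```

View pics/w31c.png

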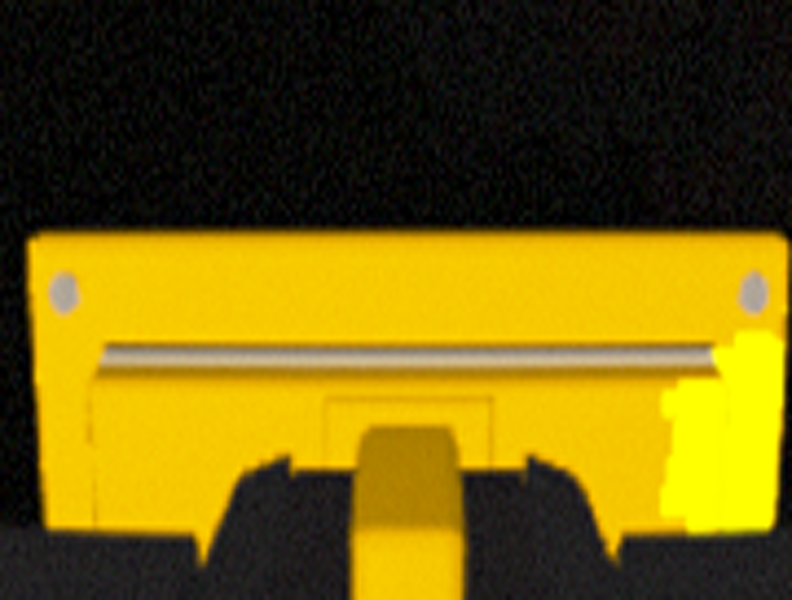

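Aligned. Final lowering, release and retreat backwards so the cameras can see everything.

Call:
{"method": "servo_tool", "body": {
  "commands": [
    {"delta_rot": [0,0,0],"xyz": [0,0,-0.0006],"jaw": 0},
    {"delta_rot": [0,0,0],"xyz": [0,0,-0.0005],"jaw": 0},
    {"delta_rot": [0,0,0],"xyz": [0,0,0],"jaw": 0},
    {"delta_rot": [0,0,0],"xyz": [0,0,0],"jaw": 0.15},
    {"delta_rot": [0,0,0],"xyz": [0,0,0],"jaw": 0.3},
    {"delta_rot": [0,0,0],"xyz": [0,0,0],"jaw": 0.35},
    {"delta_rot": [0,0,0],"xyz": [0,0,0.005],"jaw": 0.35},
    {"delta_rot": [0,0,0],"xyz": [0,0,0.02],"jaw": 0.35},
    {"delta_rot": [0,0,0],"xyz": [0,0,0.025],"jaw": 0.35},
    {"delta_rot": [0,0,0],"xyz": [0,0,0.03],"jaw": 0.35},
    {"delta_rot": [0,0,0],"xyz": [-0.01,0,0.03],"jaw": 0.35},
    {"delta_rot": [0,0,0],"xyz": [-0.02,0,0.03],"jaw": 0.35},
    {"delta_rot": [0,0,0],"xyz": [-0.02,0,0.02],"jaw": 0.35},
    {"delta_rot": [0,0,0],"xyz": [-0.02,0,0.01],"jaw": 0.35},
    {"delta_rot": [0,0,0],"xyz": [-0.015,0,0],"jaw": 0.35},
    {"delta_rot": [0,0,0],"xyz": [-0.005,0,0],"jaw": 0.35},
    {"delta_rot": [0,0,0],"xyz": [0,0,0],"jaw": 0.35},
    {"delta_rot": [0,0,0],"xyz": [0,0,0],"jaw": 0.35},
    {"delta_rot": [0,0,0],"xyz": [0,0,0],"jaw": 0.35}
  ]
}}

```text
t: 35.4
tcp_pos: [0.4332, 0.0409, 0.2011]
tool_rot: [-0.075, 0.997, -0.001, 0.004]
contact_force: [-0.2, 1.2, -0.3]
grip_width: 0.0313
```

```bash
python3 - <<'E'
from bench import ctrl
from h import *
state(ctrl)
c=ctrl.capture("top");np.savez("t32.npz",**c);cv2.imwrite("pics/t32.png",cv2.resize(c["image"][85:245,145:465],None,fx=2.5,fy=2.5,interpolation=cv2.INTER_CUBIC))
c=ctrl.capture("wrist");np.savez("w32.npz",**c);cv2.imwrite("pics/w32.png",c["image"])
c=ctrl.capture("scene");cv2.imwrite("pics/s32.png",cv2.resize(c["image"][140:340,215:455],None,fx=3.3,fy=3,interpolation=cv2.INTER_CUBIC))
E
```

```text
t 35.4 tcp [0.4332 0.0409 0.2011] jawdir 98.57 tilt(tool z) [ 7.7e-03 -8.0e-04 -1.0e+00] w 0.0313 F [-0.2  1.2 -0.3] q [ 0.11  0.54 -0.47  2.15  0.48  0.54  1.  ]
```

View pics/t32.png

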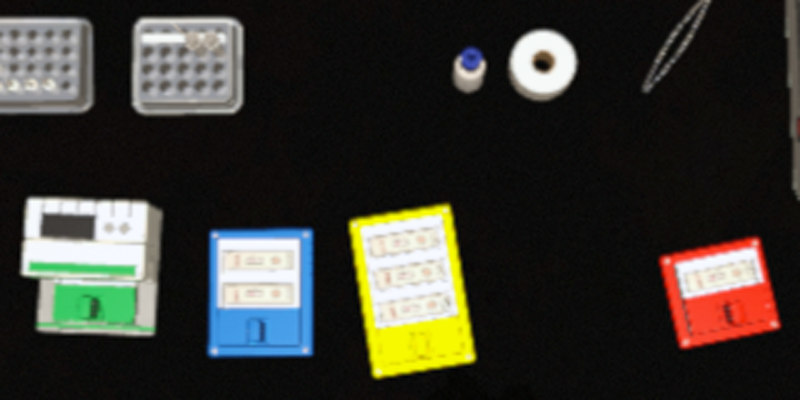

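View pics/w32.png

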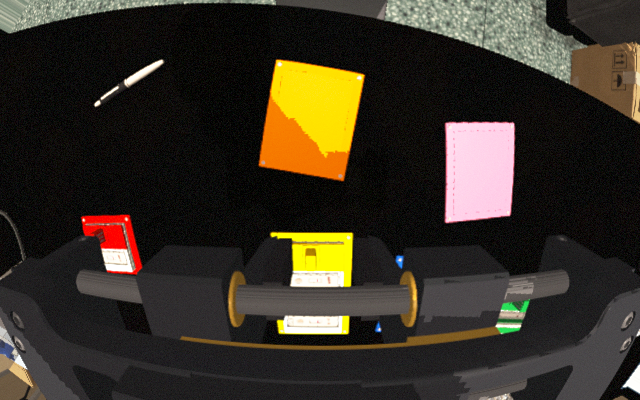

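View pics/s32.png

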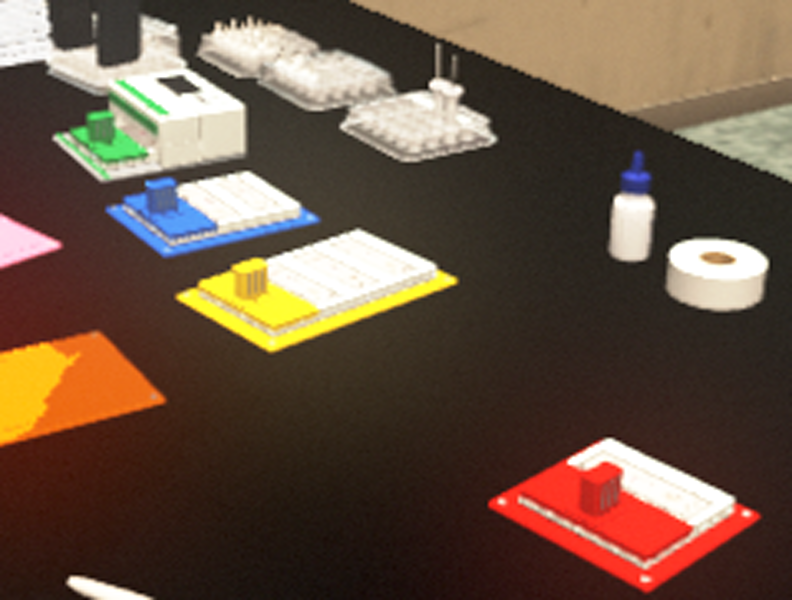

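Everything is placed. As a last numeric check, I'll compare the green strip with red's home reading, and crop the pads.

```bash
python3 - <<'E'
from h import *
c=dict(np.load("t32.npz"))
q=c["image"].copy()
for col in("green",):
    ce,e,w=world_rect(c,(160,205,198,216),col,.014);print(ce.round(4),e)
    ed=[w[(i+1)%4]-w[i] for i in range(4)];print([np.degrees(np.arctan2(a[1],a[0])).round(2) for a in ed if a[0]>abs(a[1])])
o=[cv2.resize(q[y:y+80,x:x+64],None,fx=4,fy=4,interpolation=cv2.INTER_CUBIC) for x,y in((218,165),(279,162),(402,165))]
o=np.hstack(o);cv2.imwrite("pics/f.png",o)
# green home
cv2.imwrite("pics/g.png",np.vstack([cv2.resize(im[175:225,150:215],None,fx=6,fy=6,interpolation=cv2.INTER_CUBIC) for im in (q[:,:],cv2.imread("pics/top0.png"))])[:600])
E
```

```text
[0.5657 0.352 ] [40.2 78.1 40.2 77.8]
[np.float64(0.13)]
```

View pics/f.png

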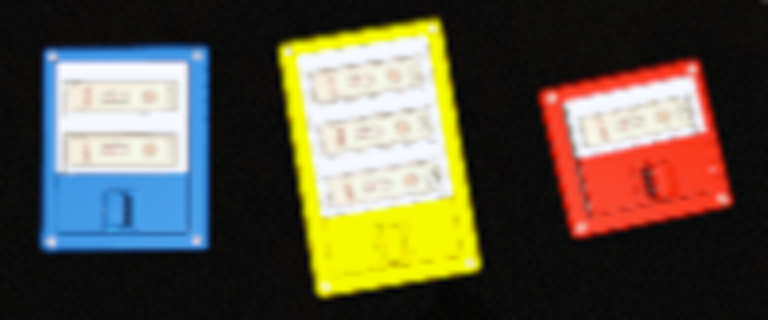

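View pics/g.png

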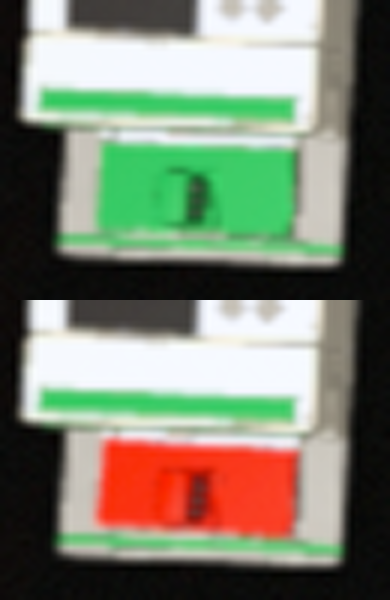

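```bash
python3 - <<'E'
from px import *
def rel(n,base,rear):
    y=np.radians(-2.93);Rm=np.array([[np.cos(y),np.sin(y)],[-np.sin(y),np.cos(y)]])
    b=base[:,:2]@Rm.T;r=rear[:,:2]@Rm.T
    an=lambda w:np.degrees(np.arctan2(-(w[1]-w[0])[0],(w[1]-w[0])[1])).round(2)
    print(n,"base->rear x",((r-b)[:,0]*1000).round(1),"mid",((r.mean(0)-b.mean(0))*1000).round(1),"angles",an(b),an(r))
rel("red",up("w1.npz",(265,150),5.5,[(70,42),(722,75)],.004),up("w1.npz",(265,150),5.5,[(152,320),(613,345)],.014))
rel("grn",up("w15.npz",(255,150),4.8,[(12,118),(656,116)],.004),up("w15.npz",(255,150),4.8,[(106,383),(555,383)],.014))
im=np.load("w15.npz")["image"];cv2.imwrite("pics/w15b.png",cv2.resize(im[165:235,250:400],None,fx=5.2,fy=8,interpolation=cv2.INTER_CUBIC))
E
```

```text
red base->rear x [45.2 46. ] mid [45.6 -0.3] angles 0.06 -0.47
grn base->rear x [45.1 45.5] mid [45.3 -0.5] angles 0.3 0.11
```

View pics/w15b.png

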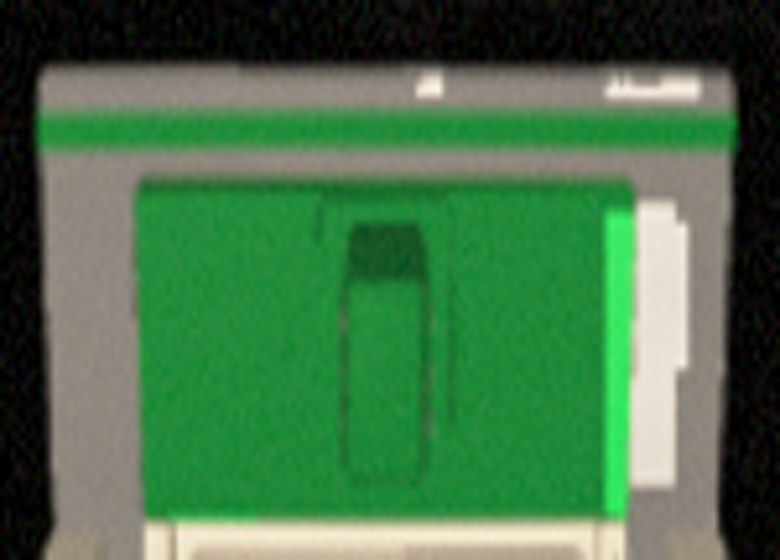

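Green sits within about 0.3 mm of where red was at home, and it is straight. Handing in.

```bash
python3 - <<'E'
from bench import ctrl
print(ctrl.job_done()); print(ctrl.observe()["t"])
E
```

```text
the job is handed in; nothing more can be done
None
the job is handed in; nothing more can be done
```

The job is done and handed in at about 36 s. I drew the red carrier out of the reader and laid it on the red pad. Then I unstacked from the top: green slid home into the reader, blue went on the blue pad, and yellow on the yellow pad.

**Last checks:**
- **Pads:** the top and scene pictures show red, blue and yellow flat and square on their dark rectangles. Just before each release, the carrier's front edge lined up with its rectangle to about 0.5 mm.
- **Reader:** close wrist pictures put green within about 0.3 mm and 0.6° of where red had sat at home.
- **Bottle, label roll and gripper:** the bottle and label roll show no sign of having been moved. The gripper was clear of everything, and the force readings I took stayed at a few newtons or less.

**One check that disagreed:** an automatic top-camera measurement of green's strip was off in position and angle. It had merged with the reader's own green stripe, so I relied on the wrist pictures instead.

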